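Cap check on a batch of media bottles

TASK

First free the orange rework tray: put the yellow chock on the sloping drying board, then move the steel canister from the tray onto the board, lying across the slope just uphill of the chock and let go so that it stays put. Then twist the cap of every bottle in the rack gently anticlockwise, until it either binds or turns on freely, never by more than an eighth of a turn, and stand the bottles with loose caps upright in the tray; leave those with tight caps in the rack. Do not knock over any bottle or disturb the beaker or the jar.

Things in the scene. Friction and masses are not known exactly. Their poses are not given: they have to be found in the camera images.
- rack: Fixed pale blue bottle rack, 160 mm along its x, 240 mm along its y, 40 mm high, with 2 x 3 square pockets 53 mm wide at x = -40, +40 and y = -80, 0, +80 mm in its frame; pocket floors 5 mm above the bench. 5 or 6 bottles stand in it, 2 or 3 of them loose-capped. Origin: centre of its underside; z up.
- tray: Fixed orange rework tray, 250 mm along its x, 190 mm along its y, walls 4 mm thick and 12 mm high in all, floor about 4 mm above the bench. Origin: centre of its underside; z up. It and the drying board may change sides of the bench.
- board: Fixed grey drying board on feet, 240 mm along its x, 200 mm along its y. Its top slopes by 7 degrees (0.122 rad): it rises towards its own +x (away from the robot, roughly) and is 28 mm above the bench at its centre, so the top's height at x is 28 mm + 0.123 x. A lip 8 mm high and 8 mm thick runs along the low (-x) edge. An unchocked canister rolls down it. Origin: on the bench below its centre; its z is vertical.
- canister: Loose polished steel canister, a cylinder of 50 mm diameter and 130 mm length, 0.25 kg, lying on its side. At the start it lies in the tray, roughly along the tray's x. Origin: its centre, on its axis; its x runs along the axis (either end alike); it turns about x as it rolls.
- chock: Loose yellow chock, 70 mm along its x, 60 mm along its y, 0.09 kg: a low toe 8 mm high reaching to x = +35 mm, and an upright heel 14 mm thick (x = -35 to -21 mm) and 36 mm high, which can be pinched from above. Origin: centre of its underside; z up. A canister touching the toe's front edge has its axis 18 mm beyond that edge (53 mm from the chock's origin along x). It starts on the bench between the robot and the rack.
- beaker: Bystander: small glass beaker, 50 mm wide, 70 mm high, beyond the rack. Origin: centre of its underside.
- reagent_jar: Bystander: jar with a green lid, 50 mm wide, 90 mm high, beyond the rack. Origin: centre of its underside.
- bottle_0: Loose white square bottle, 50 x 50 mm and 82 mm high, with a round ribbed blue cap of 36 mm diameter from 88 to 110 mm above its underside; 0.18 kg with the cap. It may be lifted by the cap. All bottles look alike and any may be loose-capped. It starts upright in a rack pocket that keeps it from turning; it may be absent. Origin: centre of its underside; z up along the bottle.
- cap_0 (a joint): Turn of the cap against bottle_0, rad: 0 at the start (white stripe on the cap over the red mark on the shoulder), growing anticlockwise seen from above; it stays where it is left. A tight cap gives 0.17 rad, then binds (a 20 N grip just slips on). A loose one, once past 0.1 rad, springs on to about 0.5 rad by itself and turns easily (0.1 N m); past 0.8 rad it comes off.
- bottle_1: Loose white square bottle, 50 x 50 mm and 82 mm high, with a round ribbed blue cap of 36 mm diameter from 88 to 110 mm above its underside; 0.18 kg with the cap. It may be lifted by the cap. All bottles look alike and any may be loose-capped. It starts upright in a rack pocket that keeps it from turning; it may be absent. Origin: centre of its underside; z up along the bottle.
- cap_1 (a joint): Turn of the cap against bottle_1, rad: 0 at the start (white stripe on the cap over the red mark on the shoulder), growing anticlockwise seen from above; it stays where it is left. A tight cap gives 0.17 rad, then binds (a 20 N grip just slips on). A loose one, once past 0.1 rad, springs on to about 0.5 rad by itself and turns easily (0.1 N m); past 0.8 rad it comes off.
- bottle_2: Loose white square bottle, 50 x 50 mm and 82 mm high, with a round ribbed blue cap of 36 mm diameter from 88 to 110 mm above its underside; 0.18 kg with the cap. It may be lifted by the cap. All bottles look alike and any may be loose-capped. It starts upright in a rack pocket that keeps it from turning; it may be absent. Origin: centre of its underside; z up along the bottle.
- cap_2 (a joint): Turn of the cap against bottle_2, rad: 0 at the start (white stripe on the cap over the red mark on the shoulder), growing anticlockwise seen from above; it stays where it is left. A tight cap gives 0.17 rad, then binds (a 20 N grip just slips on). A loose one, once past 0.1 rad, springs on to about 0.5 rad by itself and turns easily (0.1 N m); past 0.8 rad it comes off.
- bottle_3: Loose white square bottle, 50 x 50 mm and 82 mm high, with a round ribbed blue cap of 36 mm diameter from 88 to 110 mm above its underside; 0.18 kg with the cap. It may be lifted by the cap. All bottles look alike and any may be loose-capped. It starts upright in a rack pocket that keeps it from turning; it may be absent. Origin: centre of its underside; z up along the bottle.
- cap_3 (a joint): Turn of the cap against bottle_3, rad: 0 at the start (white stripe on the cap over the red mark on the shoulder), growing anticlockwise seen from above; it stays where it is left. A tight cap gives 0.17 rad, then binds (a 20 N grip just slips on). A loose one, once past 0.1 rad, springs on to about 0.5 rad by itself and turns easily (0.1 N m); past 0.8 rad it comes off.
- bottle_4: Loose white square bottle, 50 x 50 mm and 82 mm high, with a round ribbed blue cap of 36 mm diameter from 88 to 110 mm above its underside; 0.18 kg with the cap. It may be lifted by the cap. All bottles look alike and any may be loose-capped. It starts upright in a rack pocket that keeps it from turning; it may be absent. Origin: centre of its underside; z up along the bottle.
- cap_4 (a joint): Turn of the cap against bottle_4, rad: 0 at the start (white stripe on the cap over the red mark on the shoulder), growing anticlockwise seen from above; it stays where it is left. A tight cap gives 0.17 rad, then binds (a 20 N grip just slips on). A loose one, once past 0.1 rad, springs on to about 0.5 rad by itself and turns easily (0.1 N m); past 0.8 rad it comes off.
- bottle_5: Loose white square bottle, 50 x 50 mm and 82 mm high, with a round ribbed blue cap of 36 mm diameter from 88 to 110 mm above its underside; 0.18 kg with the cap. It may be lifted by the cap. All bottles look alike and any may be loose-capped. It starts upright in a rack pocket that keeps it from turning; it may be absent. Origin: centre of its underside; z up along the bottle.
- cap_5 (a joint): Turn of the cap against bottle_5, rad: 0 at the start (white stripe on the cap over the red mark on the shoulder), growing anticlockwise seen from above; it stays where it is left. A tight cap gives 0.17 rad, then binds (a 20 N grip just slips on). A loose one, once past 0.1 rad, springs on to about 0.5 rad by itself and turns easily (0.1 N m); past 0.8 rad it comes off.

How it is judged:
By the outcome, as a careful person would: the job done as asked, in the order asked, and still so for the second after the job is handed in, with the robot touching nothing.
Of bottle_0, bottle_1, bottle_2, bottle_3, bottle_4, bottle_5 only 5 to 6 are there at a start; the rules pass over those that are not, and their reading is None.
At some moment in a run one of chock may be knocked a few centimetres aside while the robot is not near it.
It also fails if it takes over 210 s, if anything falls off the work surface, if the arm or the gripper's body presses on something with over 40 N, if the wrist force passes 120 N, or if a joint passes its speed limit or range.

ROBOT

A 6-joint arm with a two-finger parallel gripper is mounted at the origin on the work surface. World frame = base frame: x ahead of the robot, y to its left, z up, the work surface at z = 0. Lengths are in m, angles in rad, forces in N, time in s.
With the tool pointing down it reaches from about 0.275 to 0.775 m from the base axis. Payload 14.6 kg.
Tool frame: the origin (TCP) lies midway between the tips of the shut fingers; the grasp point (between the pads) lies 19 mm behind it (bot.grasp_offset is the z of the grasp point in the tool frame, in m); z points along the fingers, y is the direction in which the jaws open and shut (so a half turn about z gives the same grasp; the last joint's range is limited). The gripper opens to 85 mm and grips with 20 to 120 N. Pads are 22 mm wide; open, the fingers measure 114 mm over their backs; the gripper's body (76 mm by 85 mm) begins 54 mm behind the grasp point. The pads swing forward as they close: fully open they stand 13 mm farther back than shut.
Start: joints at [1.027, 0.263, -0.048, 1.259, 0, 1.415], TCP at [0.199, 0.486, 0.231] pointing down, gripper open.
Joint ranges: [-2.65, 2.65], [-0.89, 1.7], [-1.18, 1.37], [-2.13, 2.11], [-1.35, 1.29], [-3.14, 3.14]. Speed limits (rad/s): [1.89, 1.89, 2.57, 2.79, 3.14, 3.14].

INTERFACE

Orientations are given as a unit quaternion [x, y, z, w].
In Python, from station import bot gives the robot as it stands. The module is installed in compiled form; this text tells all that it offers.
- The arm moves only by the shell command python3 -m crank 'ROWS' [FORCE]. ROWS is JSON, one flat list of numbers, 7 for each row, row after row: the closure, from 0 (fully open) to 1 (shut), then the shift along the tool's x, y, z in mm, then the turn, a rotation vector about the tool's x, y, z in degrees. In form: [fingers, x, y, z, ax, ay, az, fingers, x, y, z, ax, ay, az, ...]. A call has 1 to 20 rows; each row shifts and turns the commanded pose from where the row before left it, along the tool's axes as they then stand; what a row does not reach is not made up. A row lasts 1/10 s, in which the tool goes at most 50 mm and 8.59 degrees, less where a joint would pass 70% of its speed; a pose out of reach is approached as far as the arm can. A call with a gripper value outside its range is refused whole. The fingers move at their own pace and stop on an object; FORCE is the grip in N (left out, the last holds). Time passes only in rows, so rows that do not move let the fingers close. It gives the time, the measured TCP pose, the force and the opening at its end, in the units of the state.
- bot.get_obs(): the state, without advancing time (a new reading comes with each control period).
- bot.snapshot(name): name is "scene" or "top" or "wrist"; returns a dict with "color" (480x640x3 uint8, blue, green, red), "range_z" (480x640 float32, m along the optical axis (not along the pixel's ray), 0 where there is no reading), "fovy" (degrees; the focal length in pixels is half the picture's height over the tangent of half this angle, whatever the lens; pixels are square), "cx", "cy" (the principal point, pixels), "k1" (the pictures are not rectified: a ray, as slopes to the right and down, at radius r is drawn at 1 + k1 r^2 times it, then the intrinsics apply), "rvec" (rotation vector, rad) and "tvec" (3), from world to camera coordinates, as OpenCV has them; the wrist camera has in their place "hand_eye" (4x4, takes a point from camera to tool coordinates, whose origin is the TCP and whose axes are the flange's). Camera axes: x right, y down, z forward; pixel columns grow to the right and rows downward; lengths in m; the calibration is good to about 2 mm. A picture is of the moment at which its call begins: read the wrist's pose just before it.
- bot.sign_off(): hands the job in, once; it reports no verdict.
The state is a dict: "t": time; "joint_pos": joint angles; "qd": joint speeds; "effort": joint torques, N m; "position": TCP position; "eef_rot": TCP orientation; "ft_force": force on the tool from outside, world axes, zero at the start; "torque": the same for the moment, N m; "opening": finger opening in m.
Only numpy, scipy, OpenCV 4.12 (cv2) and the standard library are available. Lean on these libraries where they do the work, as an engineer would, in place of code of your own. Each camera call takes 0.05 s, during which the arm holds its last target. There are 200 camera calls.

## Working session

There is one attempt and no reset: what is moved stays moved. The work goes in short steps, Python scripts to look and compute and a shell command to move; the robot and the scene stay as the last step left them, time stands still between calls to the robot, and variables do not carry over. Pictures are saved under pics/ and viewed, about 12 in all and at most 16, crops included, and the job is handed in when it is done.

```bash
mkdir -p pics; cat > h.py <<'E'
import numpy as np, cv2
from station import bot
from scipy.spatial.transform import Rotation as R
def cam(n):
    o=bot.get_obs(); s=bot.snapshot(n); s['obs']=o; return s
def cloud(s):
    h,w=s['range_z'].shape; f=h/2/np.tan(np.radians(s['fovy'])/2)
    K=np.array([[f,0,s['cx']],[0,f,s['cy']],[0,0,1]]); d=np.array([s['k1'],0,0,0.])
    v,u=np.mgrid[:h,:w]; p=np.stack([u,v],-1).reshape(-1,1,2).astype(float)
    n=cv2.undistortPoints(p,K,d).reshape(h,w,2)
    z=s['range_z']; c=np.dstack([n*z[...,None],z])
    if 'rvec' in s:
        M=cv2.Rodrigues(np.array(s['rvec'],float))[0]; W=(c-np.array(s['tvec']).ravel())@M
    else:
        T=np.array(s['hand_eye']); c=c@T[:3,:3].T+T[:3,3]
        W=R.from_quat(s['obs']['eef_rot']).apply(c.reshape(-1,3)).reshape(c.shape)+s['obs']['position']
    W[z==0]=np.nan; return W
E
python3 - <<'E'
from h import *
o=bot.get_obs(); print(o, bot.grasp_offset)
for n in('top','scene'):
    s=cam(n); cv2.imwrite(f'pics/{n}0.png',s['color']); W=cloud(s); np.save(n+'0.npy',W); print(n,s['fovy'],s['k1'],s['tvec'])
    print(np.round(W[::80,::80],3).tolist()) if n=='top' else 0
E
```

```text
{'t': 0.0, 'joint_pos': array([ 1.02668819e+00,  2.63566917e-01, -4.89393744e-02,  1.25937608e+00,
        6.08026611e-06,  1.41551644e+00]), 'qd': array([-0.00066572,  0.00026187, -0.00015179,  0.00049768, -0.00056836,
        0.00057995]), 'effort': array([-8.33234899e-04, -6.37615442e+01,  3.84560287e+01,  1.36129302e-02,
       -1.43477023e-04, -3.05629680e-05]), 'position': array([0.19888552, 0.48558586, 0.23080139]), 'eef_rot': array([ 1.93191700e-01,  9.81160880e-01, -5.09114349e-04, -1.88900705e-04]), 'ft_force': array([ 0.26061974, -0.1164135 ,  0.26252402]), 'torque': array([-0.014304  , -0.01969434, -0.03940282]), 'opening': 0.08551356709639342} -0.0187
top 43.74660798230267 -0.12864337298538275 [0.02921091 0.61153019 1.1150168 ]
[[[1.689, 1.14, -0.651], [1.69, 0.847, -0.7], [1.691, 0.554, -0.738], [1.682, 0.257, -0.753], [1.671, -0.038, -0.755], [1.663, -0.333, -0.755], [1.663, -0.634, -0.757], [1.664, -0.944, -0.754]], [[1.41, 1.156, -0.747], [1.394, 0.846, -0.76], [1.372, 0.545, -0.754], [0.99, 0.159, 0.003], [0.985, -0.015, 0.001], [0.979, -0.19, 0.002], [0.977, -0.366
[... 179 characters left out ...]
3, -0.349, 0.001], [0.789, -0.525, 0.002]], [[0.653, 0.684, -0.005], [0.646, 0.499, 0.003], [0.633, 0.316, 0.043], [0.637, 0.161, -0.004], [0.624, -0.004, 0.036], [0.626, -0.169, -0.003], [0.62, -0.334, 0.004], [0.615, -0.506, 0.001]], [[0.481, 0.672, -0.002], [0.479, 0.495, -0.004], [0.474, 0.319, 0.023], [0.472, 0.162, 0.001], [0.468, 0.001, -0.004], [0.462, -0.16, -0.0], [0.456, -0.322, 0.002], [0.45, -0.491, -0.002]], [[0.321, 0.629, 0.068], [0.316, 0.492, -0.004], [0.316, 0.325, -0.002], [0.313, 0.164, -0.001], [0.31, 0.005, 0.002], [0.304, -0.153, -0.001], [0.297, -0.313, -0.002], [0.289, -0.476, 0.003]]]
scene 48.48478204287416 -0.1265912983116503 [ 0.25530757 -0.26768503  1.6338383 ]
```

View pics/top0.png

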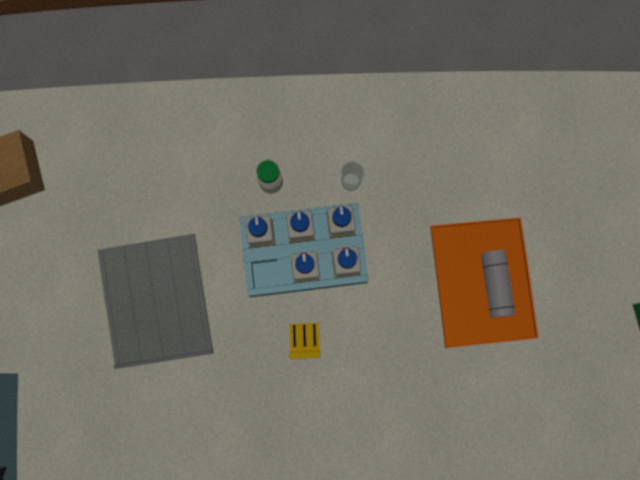

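View pics/scene0.png

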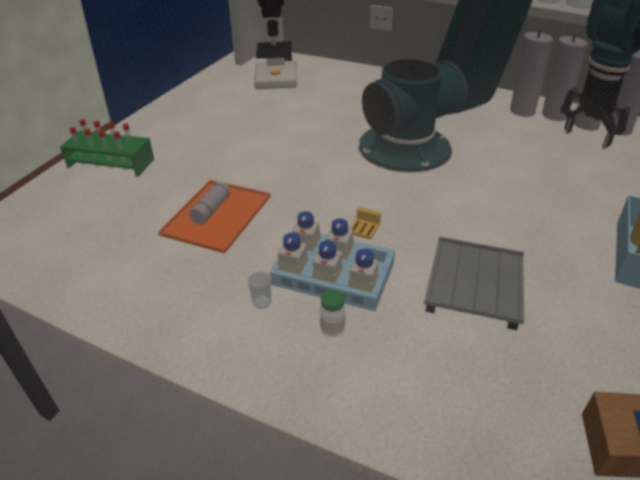

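Top view: board on the left (+y; corners about 98,250 / 193,235 / 212,352 / 115,367), rack in the centre with 5 bottles (caps at 257,227; 300,222; 341,217; 304,264; 346,260) and an empty near-left pocket. The chock is at 305,340 with its heel toward the robot; the tray is on the right with the canister at 498,284.

```bash
cat > meas.py <<'E'
from h import *
def comps(m,amin):
    n,l,st,c=cv2.connectedComponentsWithStats(m.astype(np.uint8)); return [l==i for i in range(1,n) if st[i,4]>amin]
def rect(P):
    (c,wh,a)=cv2.minAreaRect(P.astype(np.float32)*1000); return np.round(c,1),np.round(wh,1),round(a,2)
def measure(s):
    W=cloud(s); hsv=cv2.cvtColor(s['color'],cv2.COLOR_BGR2HSV); H,S,V=[hsv[...,i].astype(int) for i in range(3)]
    ok=np.isfinite(W[...,2])&(W[...,2]>-.03)
    for nm,m,a in [('tray',(H<14)&(S>180)&(V>90),2000),('chock',(H>20)&(H<32)&(S>150)&(V>60),150),('cap',(H>100)&(H<125)&(S>150)&(W[...,2]>.085),60),('rack',(H>85)&(H<110)&(S>60)&(S<170)&(V>90)&(abs(W[...,2]-.04)<.012),500)]:
        m=m&ok
        if nm=='cap': m=cv2.morphologyEx(m.astype(np.uint8),cv2.MORPH_CLOSE,np.ones((5,5)))>0
        for c in ([m] if nm=='rack' else comps(m,a)):
            P=W[c]; P=P[np.isfinite(P[:,2])]; print(nm,*rect(P[:,:2]),'z',np.round(np.percentile(P[:,2],[5,50,95]),3),'mean',np.round(np.nanmean(P,0)*1000,1))
    return W,H,S,V
E
python3 - <<'E'
from meas import *
s=cam('top'); W,H,S,V=measure(s)
for nm,(a,b,c,d) in {'board':(90,225,225,375),'can':(470,240,525,325)}.items():
    m=np.zeros(H.shape,bool); m[b:d,a:c]=1
    m&=(S<60)&((W[...,2]>.012) if nm=='board' else (W[...,2]>.02))
    m=max(comps(m,50),key=lambda x:x.sum())
    P=W[m]; print(nm,*rect(P[:,:2]),np.round(P.mean(0)*1000,1),np.percentile(P[:,2],[5,95]))
    if nm=='board': print(np.linalg.lstsq(np.c_[P[:,:2],np.ones(len(P))],P[:,2],rcond=None)[0])
    else:
        q=P[:,:2]-P[:,:2].mean(0); w,v=np.linalg.eigh(q.T@q); print('axis',np.degrees(np.arctan2(v[1,1],v[0,1])))
c=s['color'][200:380,80:550]; cv2.imwrite('pics/c1.png',cv2.resize(c,None,fx=1.7,fy=1.7))
# pixel->plane cross-check
def pix(u,v,z):
    h=480; f=h/2/np.tan(np.radians(s['fovy'])/2); K=np.array([[f,0,s['cx']],[0,f,s['cy']],[0,0,1]])
    n=cv2.undistortPoints(np.array([[[u,v]]],float),K,np.array([s['k1'],0,0,0.])).ravel()
    M=cv2.Rodrigues(np.array(s['rvec'],float))[0]; C=-M.T@np.array(s['tvec']).ravel(); d=M.T@np.r_[n,1]; return (C+d*(z-C[2])/d[2])[:2]
for u,v,z in[(98,250,.04),(193,235,.04),(212,352,.022),(115,367,.022),(432,226,.012),(519,219,.012),(536,337,.012),(446,347,.012)]: print(u,v,np.round(pix(u,v,z)*1000))
E
```

```text
tray [ 534.3 -333.3] [246.4 189.7] 3.45 z [-0.     0.004  0.009] mean [ 538.6 -331.8    4.1]
chock [428.5  32.8] [57.6 67.1] 88.8 z [0.004 0.007 0.036] mean [426.8  33.2  12.4]
cap [652.5 -44.9] [31.1 31.6] 7.64 z [0.111 0.114 0.117] mean [651.6 -45.  114.1]
cap [645.3  34.6] [30.1 33. ] 89.27 z [0.111 0.114 0.118] mean [645.4  34.1 114. ]
cap [638.3 112.8] [31.7 31.5] 10.93 z [0.11  0.114 0.117] mean [637.4 112.6 113.8]
cap [573.  -52.4] [29.8 31.8] 89.97 z [0.111 0.114 0.117] mean [573.5 -52.3 114.3]
cap [566.3  27.3] [29.7 31.9] 88.98 z [0.111 0.114 0.117] mean [566.3  26.9 114. ]
rack [606.8  30.4] [158.5 236. ] 5.21 z [0.035 0.039 0.043] mean [595.7  33.1  39.1]
board [512.  330.4] [243.  202.5] 7.62 [514.  329.4  27.1] [0.01442536 0.04041017]
[ 0.11344889  0.01344359 -0.03565479]
can [ 525.3 -353.4] [128.1  46.1] 5.05 [ 524.7 -350.    48.3] [0.03552063 0.05541224]
axis -175.5804625639734
98 250 [617. 445.]
193 235 [641. 250.]
212 352 [409. 215.]
115 367 [383. 410.]
432 226 [ 651. -234.]
519 219 [ 660. -418.]
536 337 [ 417. -432.]
446 347 [ 405. -248.]
```

```bash
cat > go.py <<'E'
import sys
from h import *
# x y z (mm, TCP) yang(deg, jaw direction) [tiltdeg about horizontal axis at angle]
a=[float(v) for v in sys.argv[1:]]; o=bot.get_obs(); Rc=R.from_quat(o['eef_rot']); p=o['position']*1000
print('t',round(o['t'],2),'pos',np.round(p,1),'open',round(o['opening']*1000,1),'F',np.round(o['ft_force'],1),'T',np.round(o['torque'],2),'J6',round(np.degrees(o['joint_pos'][5]),1),'yang',round(np.degrees(np.arctan2(*Rc.as_matrix()[[1,0],1])),2))
if a:
    d=Rc.inv().apply(np.array(a[:3])-p); print('shift(tool)',np.round(d,1),'rows',int(np.ceil(np.linalg.norm(d)/45)))
    for y in(a[3],a[3]+180):
        c,s=np.cos(np.radians(y)),np.sin(np.radians(y)); M=np.array([[s,c,0],[-c,s,0],[0,0,-1.]]); M[:,0]=np.cross(M[:,1],M[:,2])
        T=R.from_matrix(M)
        if len(a)>4: b=np.radians(a[5]); T=R.from_rotvec(np.radians(a[4])*np.array([np.cos(b),np.sin(b),0]))*T
        rv=np.degrees((Rc.inv()*T).as_rotvec()); print('turn',np.round(rv,2),'rows',int(np.ceil(np.linalg.norm(rv)/8)))
E
python3 go.py 400.5 33.4 120 -1.2
```

```text
t 0.15 pos [198.9 485.6 230.9] open 86.1 F [ 0.  -0.3  0.6] T [0.01 0.03 0.02] J6 81.1 yang 67.72
shift(tool) [-358.  -342.   111.2] rows 12
turn [-4.000e-02  2.000e-02  6.892e+01] rows 9
turn [-2.0000e-02 -5.0000e-02 -1.1108e+02] rows 14
```

```bash
python3 -m crank '[0,-32.5,-31.1,10.1,0,0,0, 0,-32.5,-31.1,10.1,0,0,0, 0,-32.5,-31.1,10.1,0,0,0, 0,-32.5,-31.1,10.1,0,0,0, 0,-32.5,-31.1,10.1,0,0,0, 0,-32.5,-31.1,10.1,0,0,0, 0,-32.5,-31.1,10.1,0,0,0, 0,-32.5,-31.1,10.1,0,0,0, 0,-32.5,-31.1,10.1,0,0,0, 0,-32.5,-31.1,10.1,0,0,0, 0,-32.5,-31.1,10.1,0,0,0, 0,0,0,0,0,0,7.66, 0,0,0,0,0,0,7.66, 0,0,0,0,0,0,7.66, 0,0,0,0,0,0,7.66, 0,0,0,0,0,0,7.66, 0,0,0,0,0,0,7.66, 0,0,0,0,0,0,7.66, 0,0,0,0,0,0,7.66, 0,0,0,0,0,0,7.66]' 30
python3 - <<'E'
from meas import *
s=cam('wrist'); cv2.imwrite('pics/w1.png',s['color']); W,H,S,V=measure(s)
m=(H>18)&(H<34)&(S>130)&(V>50)&(W[...,2]>.028)
P=W[m]; print('heel',*rect(P[:,:2]),P.mean(0))
E
python3 go.py 400.5 33.4 14 -1.2
```

```text
t: 2.15
position: [0.4, 0.0338, 0.1201]
eef_rot: [0.716, 0.698, -0.0, -0.0]
ft_force: [0.7, -0.8, 0.3]
opening: 0.0851
chock [426.7  34.7] [69.8 60.1] 0.7 z [0.007 0.008 0.036] mean [423.1  36.8  15.4]
cap [551.6  28.8] [29.   9.5] 86.53 z [0.095 0.1   0.107] mean [550.   28.7 100.2]
rack [566.   50.7] [ 88.6 195.1] 6.36 z [0.038 0.04  0.041] mean [551.9  66.7  39.7]
heel [398.5  34.7] [13.5 59.4] 0.63 [0.39844186 0.03643493 0.03569935]
t 2.2 pos [400.   33.8 120.1] open 85.3 F [ 0.2 -0.2 -0.2] T [0.02 0.01 0.  ] J6 85.2 yang -2.01
shift(tool) [ -0.3   0.5 106.1] rows 3
turn [-0.02 -0.   -0.81] rows 1
turn [-0.0000e+00  3.0000e-02  1.7919e+02] rows 23
```

View pics/w1.png

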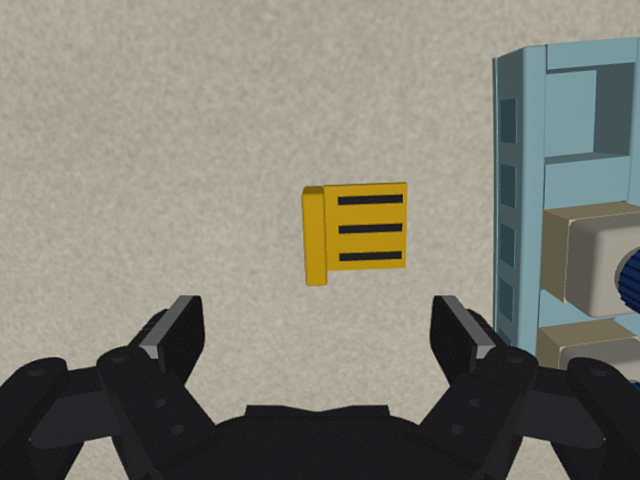

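```bash
python3 -m crank '[0,1,-1.5,0,0,0,-2.7, 0,0,0,40,0,0,0, 0,0,0,40,0,0,0, 0,0,0,26,0,0,0, 0,0,0,0,0,0,0, 1,0,0,0,0,0,0, 1,0,0,0,0,0,0, 1,0,0,0,0,0,0, 1,0,0,0,0,0,0, 1,0,0,0,0,0,0, 1,0,0,0,0,0,0, 1,0,0,0,0,0,0, 1,0,0,0,0,0,0]' 40; python3 go.py
```

```text
t: 3.5
position: [0.3991, 0.0347, 0.0148]
eef_rot: [0.698, 0.716, 0.0, 0.0]
ft_force: [-2.2, 0.4, 12.2]
opening: 0.013
t 3.5 pos [399.1  34.7  14.8] open 13.0 F [-2.2  0.4 12.2] T [ 0.02  0.47 -0.1 ] J6 81.8 yang 1.49
```

```bash
python3 -m crank '[1,0,0,-10,0,0,0, 1,0,0,-30,0,0,0, 1,0,0,-40,0,0,0]'; python3 go.py 418.2 317.5 95 7.6 7 -82.4
```

```text
t: 3.8
position: [0.3975, 0.0349, 0.0944]
eef_rot: [0.698, 0.716, -0.001, -0.001]
ft_force: [0.8, 0.2, -1.2]
opening: 0.0132
t 3.8 pos [397.5  34.9  94.4] open 13.2 F [ 0.8  0.2 -1.2] T [-0.02 -0.07 -0.04] J6 81.8 yang 1.48
shift(tool) [282.   28.   -0.5] rows 7
turn [-7.15  0.34 -6.11] rows 2
turn [  0.52  10.86 173.55] rows 22
```

```bash
python3 -m crank '[1,40.3,4,0,0,0,0, 1,40.3,4,0,0,0,0, 1,40.3,4,0,0,0,0, 1,40.3,4,0,0,0,0, 1,40.3,4,0,0,0,0, 1,40.3,4,0,0,0,0, 1,40.3,4,0,0,0,0, 1,0,0,0,-3.58,0.17,-3.05, 1,0,0,0,-3.58,0.17,-3.05, 1,0,0,0,0,0,0]'; python3 go.py 418.2 317.5 50 7.6 7 -82.4
python3 - <<'E'
from meas import *
s=cam('wrist'); cv2.imwrite('pics/w2.png',s['color']); measure(s)
W=cloud(s); print(np.round(W[240,::40],3).tolist())
E
```

```text
t: 4.8
position: [0.4178, 0.3174, 0.0941]
eef_rot: [0.657, 0.752, 0.047, 0.042]
ft_force: [-0.3, -0.4, -1.6]
opening: 0.0132
t 4.8 pos [417.8 317.4  94.1] open 13.2 F [-0.3 -0.4 -1.6] T [-0.03  0.15  0.01] J6 111.9 yang 7.73
shift(tool) [ 0.1 -5.1 43.9] rows 1
turn [0.18 0.05 0.13] rows 1
turn [-8.0000e-02  2.7000e-01 -1.7987e+02] rows 23
chock [444.7 321.2] [73.8 60. ] 7.18 z [0.089 0.094 0.116] mean [438.5 328.5 100.4]Traceback (most recent call last):
  File "<stdin>", line 2, in <module>
  File "meas.py", line 13, in measure
    P=W[c]; P=P[np.isfinite(P[:,2])]; print(nm,*rect(P[:,:2]),'z',np.round(np.percentile(P[:,2],[5,50,95]),3),'mean',np.round(np.nanmean(P,0)*1000,1))
                                                                           ~~~~~~~~~~~~~^^^^^^^^^^^^^^^^^^
    return _quantile_unchecked(
        a, q, axis, out, overwrite_input, method, keepdims, weights)
    return _ureduce(a,
                    func=_quantile_ureduce_func,
    ...<5 lines>...
                    overwrite_input=overwrite_input,
                    method=method)
    r = func(a, **kwargs)
    result = _quantile(arr,
                       quantiles=q,
    ...<2 lines>...
                       out=out,
                       weights=wgt)
    slices_having_nans = np.isnan(arr[-1, ...])
                                  ~~~^^^^^^^^^
IndexError: index -1 is out of bounds for axis 0 with size 0
```

View pics/w2.png

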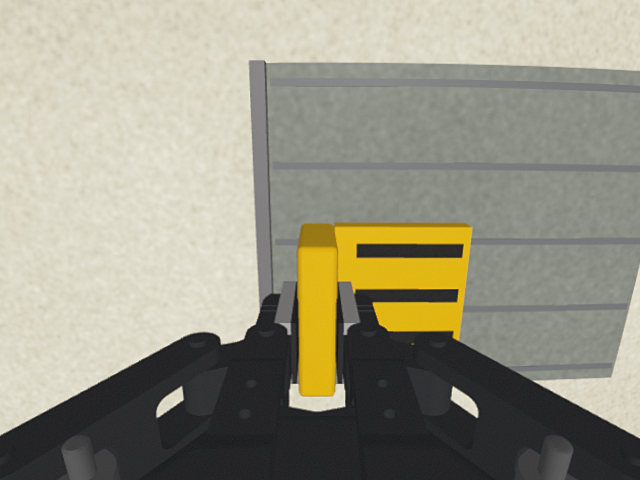

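```bash
python3 - <<'E'
from h import *
s=cam('wrist'); W=cloud(s); b=np.radians(7.6); D=np.array([np.cos(b),np.sin(b)])
for r in(100,150,200):
    for c in(248,252,258,264,268,274,300,400,600): 
        w=W[r,c]*1000; print(c,np.round(w,1),'bx',np.round((w[:2]-[512,330])@D,1),end=' | ')
    print()
m=np.zeros(W.shape[:2],bool); m[70:220,280:600]=1; P=W[m]; P=P[np.isfinite(P[:,2])&(P[:,2]>.005)&(P[:,2]<.06)]
k=np.linalg.lstsq(np.c_[P[:,:2],np.ones(len(P))],P[:,2],rcond=None)[0]; print(k,'z at ctr',k@[.512,.330,1], np.degrees(np.arctan2(k[1],k[0])))
E
```

```text
248 [ 3.790e+02  3.972e+02 -3.000e-01] bx -123.0 | 252 [382.2 396.   21.3] bx -119.9 | 258 [385.4 396.5  21.3] bx -116.7 | 264 [388.5 396.9  20.6] bx -113.6 | 268 [390.5 397.7  13.5] bx -111.5 | 274 [393.8 398.1  14. ] bx -108.2 | 300 [407.8 399.9  15.9] bx -94.1 | 400 [461.6 407.1  23.2] bx -39.8 | 600 [574.  424.4  37.1] bx 73.9 | 
248 [3.816e+02 3.687e+02 2.000e-01] bx -124.2 | 252 [384.6 370.2  21.4] bx -120.9 | 258 [387.8 370.6  22.1] bx -117.7 | 264 [391.  371.   22.6] bx -114.5 | 268 [393.2 370.8  12.7] bx -112.3 | 274 [396.6 371.3  14.3] bx -109.0 | 300 [411.  373.2  16.5] bx -94.4 | 400 [467.  380.6  21.7] bx -37.9 | 600 [582.  397.4  38.2] bx 78.3 | 
248 [384.2 338.7   0.4] bx -125.6 | 252 [386.5 338.7  -1.3] bx -123.2 | 258 [390.4 343.4  22.5] bx -118.8 | 264 [393.7 343.7  22.4] bx -115.5 | 268 [396.  342.6  14.8] bx -113.3 | 274 [399.5 342.9  14.5] bx -109.8 | 300 [414.3 345.   17.6] bx -94.9 | 400 [471.3 352.6  24.7] bx -37.4 | 600 [591.8 368.9  38.4] bx 84.3 | 
[ 0.12144998  0.01593544 -0.03935081] z at ctr 0.02809027292774232 7.475070499448625
```

```bash
python3 -m crank '[1,0,-4,30,0,0,0, 1,0,-2.5,20,0,0,0, 1,0,-0.7,9,0,0,0, 1,0,0,0,0,0,0]'; python3 go.py 418.2 317.5 31.3 7.6 7 -82.4
```

```text
t: 5.3
position: [0.4196, 0.3171, 0.0339]
eef_rot: [0.658, 0.75, 0.046, 0.041]
ft_force: [0.1, 0.3, -0.8]
opening: 0.013
t 5.3 pos [419.6 317.1  33.9] open 13.0 F [ 0.1  0.3 -0.8] T [ 0.01  0.1  -0.03] J6 112.0 yang 7.52
shift(tool) [ 0.6 -1.7  2.4] rows 1
turn [ 0.03  0.08 -0.08] rows 1
turn [ 1.3000e-01 -4.0000e-02  1.7992e+02] rows 23
```

```bash
python3 -m crank '[1,0,-1,1.5,0,0,0, 1,0,-0.5,1.2,0,0,0, 1,0,0,0,0,0,0]'; python3 go.py
```

```text
t: 5.6
position: [0.4187, 0.3175, 0.0324]
eef_rot: [0.658, 0.751, 0.047, 0.042]
ft_force: [0.7, 0.5, -0.4]
opening: 0.013
t 5.6 pos [418.7 317.5  32.4] open 13.0 F [ 0.7  0.5 -0.4] T [-0.04  0.15  0.05] J6 112.0 yang 7.58
```

```bash
python3 -m crank '[1,0,0,1.2,0,0,0, 1,0,0,1,0,0,0, 1,0,0,0,0,0,0]'; python3 go.py
```

```text
t: 5.9
position: [0.4189, 0.3175, 0.0314]
eef_rot: [0.657, 0.751, 0.048, 0.042]
ft_force: [-10.7, -5.4, 30.7]
opening: 0.0133
t 5.9 pos [418.9 317.5  31.4] open 13.3 F [-10.7  -5.4  30.7] T [-0.98  1.57 -0.08] J6 112.0 yang 7.6
```

```bash
python3 -m crank '[1,0,0,-0.6,0,0,0, 0.6,0,0,0,0,0,0, 0.6,0,0,0,0,0,0, 0.6,0,0,0,0,0,0, 0.6,0,0,-15,0,0,0, 0.6,0,0,-40,0,0,0, 0,0,0,-50,0,0,0, 0,0,0,-20,0,0,0]'; python3 go.py 525 -350 155 94.5
python3 - <<'E'
from meas import *
s=cam('top'); measure(s)
E
```

```text
t: 6.7
position: [0.4038, 0.316, 0.1582]
eef_rot: [0.657, 0.751, 0.049, 0.042]
ft_force: [1.3, 0.3, -0.3]
opening: 0.0622
t 6.7 pos [403.8 316.  158.2] open 62.2 F [ 1.3  0.3 -0.3] T [-0.05  0.05 -0.05] J6 112.8 yang 7.6
shift(tool) [-676.2   31.4    6.7] rows 16
turn [  5.95   5.56 -86.77] rows 11
turn [ 5.64 -6.03 92.96] rows 12
tray [ 534.6 -333. ] [246.9 190. ] 3.52 z [-0.     0.004  0.009] mean [ 538.2 -331.5    4.1]
chock [447.4 319.1] [72.2 60. ] 7.46 z [0.023 0.029 0.052] mean [446.4 317.8  32.3]
cap [652.8 -44.9] [31.8 31.8] 4.61 z [0.11  0.114 0.118] mean [651.6 -44.9 114.1]
cap [645.7  34.1] [31.7 31.2] 12.3 z [0.111 0.114 0.117] mean [645.4  34.  114.2]
cap [639.1 112.8] [32.  31.8] 44.32 z [0.111 0.114 0.118] mean [637.4 112.7 113.9]
cap [573.2 -52.3] [29.8 31.9] 88.76 z [0.111 0.114 0.118] mean [573.5 -52.3 114.3]
cap [566.3  27.3] [29.6 31.6] 88.74 z [0.111 0.114 0.117] mean [566.4  26.9 114.2]
rack [606.7  30.2] [158.9 235.2] 5.14 z [0.035 0.039 0.043] mean [595.9  33.1  39.1]
```

```bash
python3 -m crank '[0,-42.3,2,0.4,0,0,0, 0,-42.3,2,0.4,0,0,0, 0,-42.3,2,0.4,0,0,0, 0,-42.3,2,0.4,0,0,0, 0,-42.3,2,0.4,0,0,0, 0,-42.3,2,0.4,0,0,0, 0,-42.3,2,0.4,0,0,0, 0,-42.3,2,0.4,0,0,0, 0,-42.3,2,0.4,0,0,0, 0,-42.3,2,0.4,0,0,0, 0,-42.3,2,0.4,0,0,0, 0,-42.3,2,0.4,0,0,0, 0,-42.3,2,0.4,0,0,0, 0,-42.3,2,0.4,0,0,0, 0,-42.3,2,0.4,0,0,0, 0,-42.3,2,0.4,0,0,0]'
python3 -m crank '[0,0,0,0,0.54,0.505,-7.89, 0,0,0,0,0.54,0.505,-7.89, 0,0,0,0,0.54,0.505,-7.89, 0,0,0,0,0.54,0.505,-7.89, 0,0,0,0,0.54,0.505,-7.89, 0,0,0,0,0.54,0.505,-7.89, 0,0,0,0,0.54,0.505,-7.89, 0,0,0,0,0.54,0.505,-7.89, 0,0,0,0,0.54,0.505,-7.89, 0,0,0,0,0.54,0.505,-7.89, 0,0,0,0,0.54,0.505,-7.89, 0,0,0,0,0,0,0]'
python3 - <<'E'
from meas import *
s=cam('wrist'); cv2.imwrite('pics/w3.png',s['color']); W=cloud(s)
hsv=cv2.cvtColor(s['color'],cv2.COLOR_BGR2HSV)
m=(W[...,2]>.022)&(W[...,2]<.065)&(hsv[...,1]<80); m[330:]=0
for c in comps(m,1500):
    P=W[c]; q=P[:,:2]-P[:,:2].mean(0); w,v=np.linalg.eigh(q.T@q); print(c.sum(),*rect(P[:,:2]),P.mean(0),np.degrees(np.arctan2(v[1,1],v[0,1])),P[:,2].max())
E
python3 go.py 525 -350 17 94.5
```

```text
t: 8.35
position: [0.5248, -0.353, 0.1519]
eef_rot: [0.658, 0.751, 0.047, 0.041]
ft_force: [0.7, 0.4, -0.1]
opening: 0.0855
t: 9.55
position: [0.5249, -0.351, 0.1519]
eef_rot: [-0.041, 0.999, -0.001, -0.002]
ft_force: [-0.7, -0.6, 0.1]
opening: 0.0854
12831 [ 524.5 -354.4] [129.3  48.5] 4.27 [ 0.51977938 -0.35457121  0.04936004] -175.7017313941243 0.055972464880105946
t 9.6 pos [ 524.8 -351.   151.9] open 85.5 F [ 0.6 -0.   0. ] T [ 0.02 -0.02 -0.04] J6 -45.4 yang 94.36
shift(tool) [ -0.8   1.1 134.9] rows 3
turn [-0.06 -0.22 -0.14] rows 1
turn [-3.5000e-01  1.0000e-01  1.7986e+02] rows 23
```

View pics/w3.png

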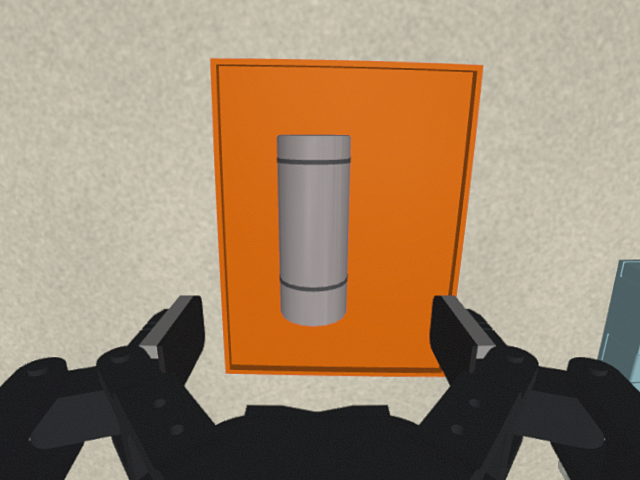

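```bash
python3 -m crank '[0,-0.8,-3.4,0,0,0,0, 0,0,0,45,0,0,0, 0,0,0,45,0,0,0, 0,0,0,45,0,0,0, 0,0,0,0,0,0,0, 1,0,0,0,0,0,0, 1,0,0,0,0,0,0, 1,0,0,0,0,0,0, 1,0,0,0,0,0,0, 1,0,0,0,0,0,0, 1,0,0,0,0,0,0]' 40; python3 go.py
```

```text
t: 10.7
position: [0.5266, -0.3558, 0.0201]
eef_rot: [-0.039, 0.999, -0.002, -0.0]
ft_force: [-0.7, 1.0, 9.0]
opening: 0.0486
t 10.7 pos [ 526.6 -355.8   20.1] open 48.6 F [-0.7  1.   9. ] T [ 0.09  0.22 -0.06] J6 -45.8 yang 94.48
```

```bash
python3 -m crank '[0.2,0,0,0,0,0,0, 0.2,0,0,3,0,0,0, 0.2,0,0,1.5,0,0,0, 0.2,0,0,0,0,0,0, 1,0,0,0,0,0,0, 1,0,0,0,0,0,0, 1,0,0,0,0,0,0, 1,0,0,0,0,0,0, 1,0,0,0,0,0,0]' 40; python3 go.py
python3 -m crank '[1,0,0,-5,0,0,0, 1,0,0,-20,0,0,0, 1,0,0,-40,0,0,0, 1,0,0,-50,0,0,0, 1,0,0,-35,0,0,0, 1,0,0,0,0,0,0]';python3 go.py 500 330 155 7.6
```

```text
t: 11.6
position: [0.5254, -0.3548, 0.0132]
eef_rot: [-0.039, 0.999, -0.001, -0.002]
ft_force: [-1.7, 2.1, 5.5]
opening: 0.0486
t 11.6 pos [ 525.4 -354.8   13.2] open 48.6 F [-1.7  2.1  5.5] T [ 0.18  0.24 -0.06] J6 -45.8 yang 94.51
t: 12.2
position: [0.5275, -0.3558, 0.1679]
eef_rot: [-0.039, 0.999, -0.003, 0.001]
ft_force: [0.2, 0.0, -2.5]
opening: 0.0484
t 12.2 pos [ 527.5 -355.8  167.9] open 48.4 F [ 0.2  0.  -2.5] T [-0.01 -0.02  0.01] J6 -45.7 yang 94.51
shift(tool) [-26.5 685.9   8.2] rows 16
turn [-0.26  0.37 86.91] rows 11
turn [ -0.38  -0.26 -93.09] rows 12
```

```bash
python3 -m crank '[1,20,0,0,0,0,0, 1,0,42.8,0,0,0,0, 1,0,42.8,0,0,0,0, 1,0,42.8,0,0,0,0, 1,0,42.8,0,0,0,0, 1,0,42.8,0,0,0,0, 1,0,42.8,0,0,0,0, 1,0,42.8,0,0,0,0, 1,0,42.8,0,0,0,0, 1,0,42.8,0,0,0,0, 1,0,42.8,0,0,0,0, 1,0,42.8,0,0,0,0, 1,0,42.8,0,0,0,0, 1,0,42.8,0,0,0,0, 1,0,42.8,0,0,0,0, 1,0,42.8,0,0,0,0, 1,0,42.8,0,0,0,0, 1,0,0,0,0,0,0]'
python3 -m crank '[1,0,0,0,-0.02,0.03,7.9, 1,0,0,0,-0.02,0.03,7.9, 1,0,0,0,-0.02,0.03,7.9, 1,0,0,0,-0.02,0.03,7.9, 1,0,0,0,-0.02,0.03,7.9, 1,0,0,0,-0.02,0.03,7.9, 1,0,0,0,-0.02,0.03,7.9, 1,0,0,0,-0.02,0.03,7.9, 1,0,0,0,-0.02,0.03,7.9, 1,0,0,0,-0.02,0.03,7.9, 1,0,0,0,-0.02,0.03,7.9, 1,0,0,0,0,0,0]'
python3 - <<'E'
from meas import *
s=cam('top'); cv2.imwrite('pics/t2.png',s['color']); measure(s)
s=cam('wrist'); cv2.imwrite('pics/w4.png',s['color']); W=cloud(s); hsv=cv2.cvtColor(s['color'],cv2.COLOR_BGR2HSV)
m=(hsv[...,0]>18)&(hsv[...,0]<34)&(hsv[...,1]>130)&(W[...,2]<.07)
P=W[m]; print(len(P),*rect(P[:,:2]) if len(P)>5 else 0)
E
python3 go.py 500 330 155 7.6
```

```text
t: 14.0
position: [0.451, 0.3305, 0.1605]
eef_rot: [-0.041, 0.999, -0.001, -0.002]
ft_force: [1.3, -0.5, -1.6]
opening: 0.0487
t: 15.2
position: [0.4518, 0.3261, 0.161]
eef_rot: [0.66, 0.752, -0.001, -0.004]
ft_force: [-0.3, -0.1, -2.3]
opening: 0.0485
tray [ 534.4 -333.4] [246.4 190.1] 3.5 z [-0.     0.004  0.009] mean [ 536.6 -337.4    4. ]
chock [425.2 314.8] [33.4 63.3] 16.33 z [0.022 0.047 0.054] mean [425.2 313.3  40. ]
cap [653.5 -45.2] [31.  32.5] 70.2 z [0.111 0.114 0.118] mean [651.5 -45.3 114.4]
cap [645.5  33.8] [31.4 31.9] 8.33 z [0.11  0.114 0.118] mean [645.4  33.7 114.2]
cap [638.4 113. ] [32.4 30.5] 43.63 z [0.11  0.114 0.117] mean [637.1 112.8 114. ]
cap [573.4 -52.5] [30.  31.9] 87.78 z [0.111 0.114 0.117] mean [573.5 -52.5 114. ]
cap [566.5  27.2] [29.7 31.6] 89.69 z [0.111 0.114 0.118] mean [566.3  26.9 114.4]
rack [606.9  30.4] [159.  235.4] 5.19 z [0.035 0.039 0.043] mean [595.8  33.3  39.1]
t 15.3 pos [451.9 326.3 161.3] open 48.6 F [ 0.2 -0.2 -1.5] T [-0.   -0.04  0.05] J6 109.4 yang 7.83
shift(tool) [-2.9 48.1  6. ] rows 2
turn [-0.32 -0.25  0.23] rows 1
turn [   0.38   -0.5  -179.77] rows 23Traceback (most recent call last):
  File "<stdin>", line 5, in <module>
TypeError: Value after * must be an iterable, not int
```

View pics/w4.png

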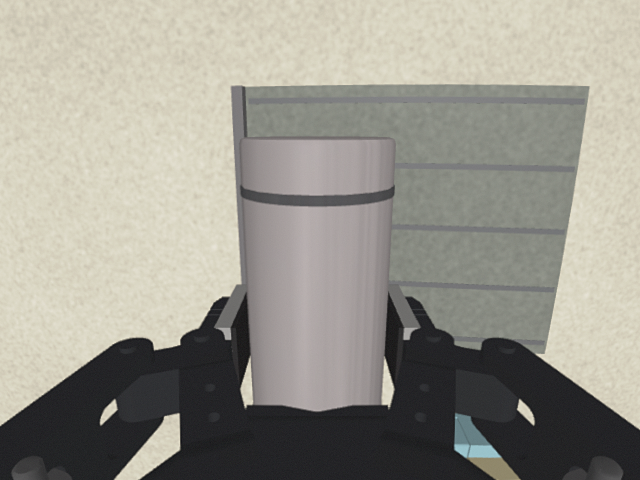

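```bash
python3 -m crank '[1,-1,45,0,0,0,0.2, 1,-2,40,0,0,0,0, 1,0,0,0,0,0,0]'
python3 - <<'E'
from meas import *
s=cam('top'); measure(s); cv2.imwrite('pics/c2.png',cv2.resize(s['color'][200:400,60:320],None,fx=2.5,fy=2.5,interpolation=cv2.INTER_CUBIC))
E
python3 go.py 500 330 155 7.6
```

```text
t: 15.6
position: [0.5407, 0.3345, 0.16]
eef_rot: [0.659, 0.752, -0.0, -0.003]
ft_force: [-1.2, -0.4, -1.7]
opening: 0.0488
tray [ 534.2 -333.4] [246.4 189.8] 3.53 z [-0.     0.004  0.009] mean [ 536.8 -337.2    4. ]
chock [447.2 319.1] [72.2 61.1] 8.54 z [0.023 0.029 0.052] mean [446.6 317.7  32.4]
cap [652.7 -44.9] [31.2 31.8] 6.85 z [0.111 0.114 0.118] mean [651.5 -45.  114.3]
cap [645.7  34. ] [31.4 31.6] 8.14 z [0.11  0.114 0.118] mean [645.5  33.9 114.1]
cap [638.4 113.2] [31.6 31.4] 9.41 z [0.111 0.114 0.118] mean [637.3 112.9 114.1]
cap [573.3 -52.4] [29.9 32.2] 88.22 z [0.111 0.114 0.117] mean [573.6 -52.5 114. ]
cap [566.5  27.3] [29.7 32.4] 89.63 z [0.111 0.114 0.118] mean [566.2  26.8 114.2]
rack [606.8  30.3] [159.2 235.7] 4.98 z [0.035 0.039 0.043] mean [595.4  33.   39.1]
t 15.65 pos [538.5 334.4 160.2] open 48.6 F [-0.9  0.3 -2.5] T [-0.07  0.04 -0.07] J6 106.8 yang 7.53
shift(tool) [  0.7 -38.7   5.4] rows 1
turn [-0.32 -0.25 -0.07] rows 1
turn [ -0.39   0.5  179.93] rows 23
```

View pics/c2.png

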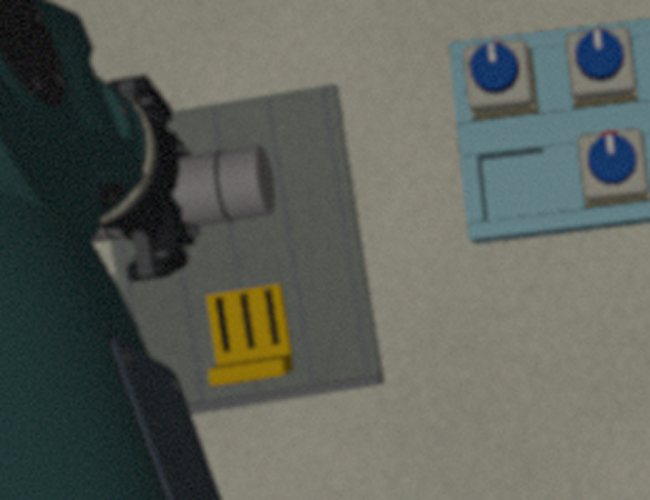

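```bash
python3 -m crank '[1,0,-20,0,-0.3,-0.25,0, 1,0,-18,40,0,0,0, 1,0,0,40,0,0,0, 1,0,0,20,0,0,0, 1,0,0,0,0,0,0]'; python3 go.py 500.4 325.9 37 7.6
```

```text
t: 16.15
position: [0.4967, 0.329, 0.0591]
eef_rot: [0.659, 0.752, -0.002, -0.001]
ft_force: [0.5, 0.2, -2.0]
opening: 0.0489
t 16.15 pos [496.7 329.   59.1] open 48.9 F [ 0.5  0.2 -2. ] T [-0.05  0.06 -0.01] J6 108.1 yang 7.56
shift(tool) [-3.5  3.4 22.1] rows 1
turn [-0.25  0.08 -0.04] rows 1
turn [1.2000e-01 3.9000e-01 1.7996e+02] rows 23
```

```bash
python3 -m crank '[1,-3.5,4,0,0,0,0, 1,0,0,12,0,0,0, 1,0,0,8,0,0,0, 1,0,0,0,0,0,0]'; python3 go.py 500.4 325.9 37 7.6
```

```text
t: 16.55
position: [0.5032, 0.3266, 0.0406]
eef_rot: [0.66, 0.751, -0.0, -0.0]
ft_force: [0.3, 0.2, -2.5]
opening: 0.0487
t 16.55 pos [503.2 326.6  40.6] open 48.7 F [ 0.3  0.2 -2.5] T [-0.01 -0.03  0.05] J6 107.8 yang 7.41
shift(tool) [-0.4 -2.9  3.6] rows 1
turn [-0.04  0.01 -0.19] rows 1
turn [1.0000e-02 7.0000e-02 1.7981e+02] rows 23
```

```bash
python3 -m crank '[1,0,-2.5,1,0,0,0, 1,0,0,1.5,0,0,0, 1,0,0,1.2,0,0,0, 1,0,0,0,0,0,0]'; python3 go.py 500.4 325.9 36 7.6
```

```text
t: 16.95
position: [0.5012, 0.3267, 0.0378]
eef_rot: [0.66, 0.751, 0.0, 0.0]
ft_force: [0.3, 0.2, -2.2]
opening: 0.0489
t 16.95 pos [501.2 326.7  37.8] open 48.9 F [ 0.3  0.2 -2.2] T [ 0.04  0.02 -0.01] J6 107.9 yang 7.41
shift(tool) [-0.7 -0.8  1.8] rows 1
turn [ 0.03 -0.02 -0.19] rows 1
turn [-3.0000e-02 -5.0000e-02  1.7981e+02] rows 23
```

```bash
python3 -m crank '[1,0,-0.5,1,0,0,0, 1,0,0,1,0,0,0, 1,0,0,0,0,0,0]'; python3 go.py 500.4 325.9 36 7.6
```

```text
t: 17.25
position: [0.5007, 0.3266, 0.036]
eef_rot: [0.66, 0.751, 0.0, 0.0]
ft_force: [-1.4, -1.2, 2.4]
opening: 0.0486
t 17.25 pos [500.7 326.6  36. ] open 48.6 F [-1.4 -1.2  2.4] T [-0.12  0.25  0.07] J6 107.9 yang 7.41
shift(tool) [-0.6 -0.3  0. ] rows 1
turn [ 0.04 -0.02 -0.19] rows 1
turn [-3.0000e-02 -6.0000e-02  1.7981e+02] rows 23
```

```bash
python3 -m crank '[1,0,-1,0,0,0,0, 0.4,0,-0.5,0,0,0,0, 0.38,0,0,0,0,0,0, 0.36,0,0,0,0,0,0, 0.34,0,0,0,0,0,0, 0.32,0,0,0,0,0,0, 0.28,0,0,0,0,0,0, 0.24,0,0,0,0,0,0, 0.24,0,0,0,0,0,0]'; python3 go.py
python3 -m crank '[0.24,0,0,-5,0,0,0, 0.24,0,0,-10,0,0,0, 0.24,0,0,-20,0,0,0, 0.24,0,0,-40,0,0,0, 0.3,0,0,-50,0,0,0, 0.3,0,0,-20,0,0,0]'
python3 go.py 566.3 27.2 165 5.2
python3 - <<'E'
from meas import *
for n in('wrist',):
    s=cam(n); cv2.imwrite('pics/w5.png',s['color'])
E
```

```text
t: 18.15
position: [0.4992, 0.3264, 0.0358]
eef_rot: [0.66, 0.751, 0.0, 0.0]
ft_force: [0.5, -0.1, -0.7]
opening: 0.0649
t 18.15 pos [499.2 326.4  35.8] open 64.9 F [ 0.5 -0.1 -0.7] T [-0.01  0.   -0.01] J6 107.9 yang 7.41
t: 18.75
position: [0.5001, 0.3268, 0.1861]
eef_rot: [0.66, 0.751, 0.003, 0.001]
ft_force: [0.7, -0.2, -1.2]
opening: 0.0598
t 18.75 pos [500.1 326.8 186.1] open 59.8 F [ 0.7 -0.2 -1.2] T [ 0.01 -0.02 -0.02] J6 107.9 yang 7.41
shift(tool) [-305.7   26.9   20.6] rows 7
turn [ 0.33 -0.12  2.21] rows 1
turn [   0.19    0.52 -177.79] rows 23
```

View pics/w5.png

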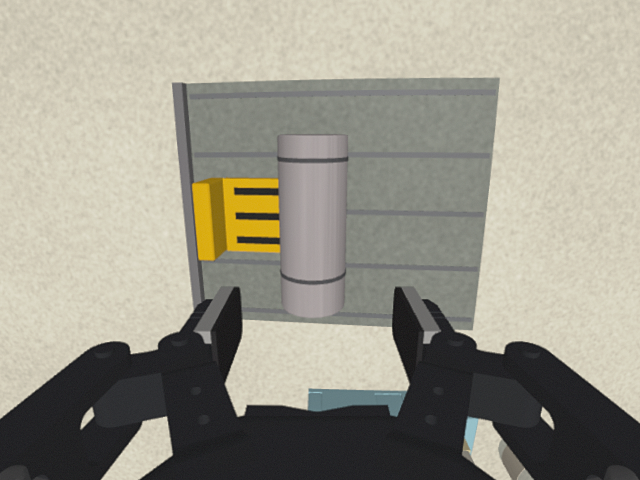

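```bash
python3 -m crank '[0.3,-43.7,3.8,3,0,0,0, 0.3,-43.7,3.8,3,0,0,0, 0.3,-43.7,3.8,3,0,0,0, 0.3,-43.7,3.8,3,0,0,0, 0.3,-43.7,3.8,3,0,0,0, 0.3,-43.7,3.8,3,0,0,0, 0.3,-43.7,3.8,3,0.3,-0.1,2.2, 0.3,0,0,0,0,0,0]' 20
python3 - <<'E'
from meas import *
s=cam('wrist'); cv2.imwrite('pics/w6.png',s['color']); measure(s)
E
python3 go.py 566.3 27.2 94 5.2
```

```text
t: 19.6
position: [0.5657, 0.0221, 0.1597]
eef_rot: [0.676, 0.737, -0.003, -0.001]
ft_force: [0.0, 0.1, 0.4]
opening: 0.0596
cap [638.3 115. ] [36.8 35.4] 30.56 z [0.103 0.115 0.116] mean [635.5 114.5 113.5]
cap [566.4  29.3] [35.1 35.9] 15.62 z [0.108 0.115 0.116] mean [565.6  30.8 114.1]
cap [645.1  36.1] [35.2 35.7] 2.79 z [0.101 0.115 0.116] mean [642.4  37.8 112.9]
cap [573.5 -49.8] [35.5 35.5] 50.65 z [0.099 0.115 0.116] mean [572.7 -45.9 112. ]
rack [606.2  32. ] [158.6 238.9] 5.18 z [0.039 0.04  0.041] mean [607.6  14.8  39.8]
t 19.65 pos [565.2  24.2 159.9] open 59.8 F [-0.1  0.2  0.5] T [-0.02 -0.02 -0.01] J6 79.3 yang 4.99
shift(tool) [ 3.1  1.6 65.9] rows 2
turn [-0.27  0.1  -0.21] rows 1
turn [1.6000e-01 4.2000e-01 1.7979e+02] rows 23
```

View pics/w6.png

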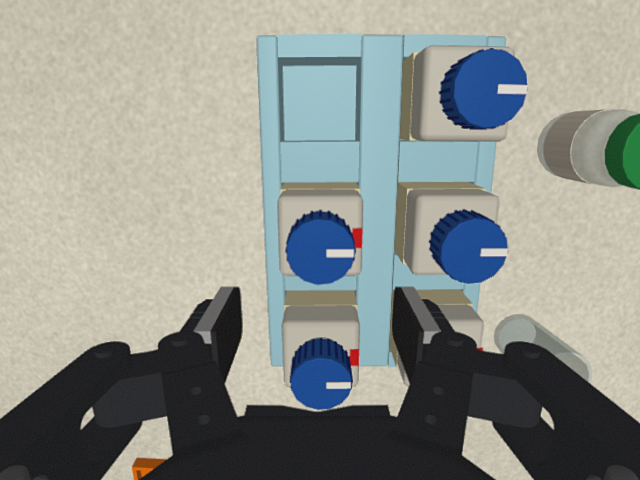

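```bash
python3 -m crank '[0.3,4,1.6,0,-0.27,0.1,0, 0.3,0,0,40,0,0,0, 0.3,0,0,25,0,0,0, 0.3,0,0,0,0,0,0, 0.3,0,0,0,0,0,0]' 20;python3 go.py 566.4 28.2 94 5.2
python3 -m crank '[1,0,0,0,0,0,0, 1,0,0,0,0,0,0, 1,0,0,0,0,0,0, 1,0,0,0,0,0,0, 1,0,0,0,0,0,0]' 20;python3 go.py
```

```text
t: 20.15
position: [0.5661, 0.0316, 0.0956]
eef_rot: [0.674, 0.739, 0.0, -0.0]
ft_force: [-0.1, 0.5, 0.2]
opening: 0.0599
t 20.15 pos [566.1  31.6  95.6] open 59.9 F [-0.1  0.5  0.2] T [-0.02  0.01  0.03] J6 79.7 yang 5.29
shift(tool) [-3.4 -0.   1.6] rows 1
turn [ 0.01 -0.02  0.09] rows 1
turn [ 2.0000e-02  1.0000e-02 -1.7991e+02] rows 23
t: 20.65
position: [0.5669, 0.0307, 0.0962]
eef_rot: [0.674, 0.739, 0.001, 0.001]
ft_force: [-2.3, 1.3, 7.9]
opening: 0.0351
t 20.65 pos [566.9  30.7  96.2] open 35.1 F [-2.3  1.3  7.9] T [ 0.29  0.24 -0.01] J6 79.6 yang 5.22
```

```bash
python3 -m crank '[0.4,0,0,0,0,0,0, 0.4,-2,0,0,0,0,0, 0.4,0,0,0,0,0,0, 1,0,0,0,0,0,0, 1,0,0,0,0,0,0, 1,0,0,0,0,0,0, 1,0,0,0,0,0,0]' 20;python3 go.py
for i in 1; do python3 -m crank '[1,0,0,0,0,0,-2, 1,0,0,0,0,0,-2, 1,0,0,0,0,0,0]'; done; python3 go.py
python3 -m crank '[1,0,0,0,0,0,-2, 1,0,0,0,0,0,-2, 1,0,0,0,0,0,0]'; python3 go.py
```

```text
t: 21.35
position: [0.5665, 0.0285, 0.0948]
eef_rot: [0.674, 0.738, 0.0, 0.0]
ft_force: [0.5, -0.4, 1.6]
opening: 0.0356
t 21.35 pos [566.5  28.5  94.8] open 35.6 F [ 0.5 -0.4  1.6] T [-0.12  0.01 -0.02] J6 79.4 yang 5.2
t: 21.65
position: [0.5663, 0.0286, 0.0948]
eef_rot: [0.648, 0.762, 0.0, -0.0]
ft_force: [-0.1, 0.7, 3.2]
opening: 0.0353
t 21.65 pos [566.3  28.6  94.8] open 35.3 F [-0.1  0.7  3.2] T [-0.02  0.13  0.02] J6 75.4 yang 9.24
t: 21.95
position: [0.5663, 0.0286, 0.0948]
eef_rot: [0.621, 0.784, 0.0, -0.0]
ft_force: [-0.9, 0.2, 4.2]
opening: 0.0354
t 21.95 pos [566.3  28.6  94.8] open 35.4 F [-0.9  0.2  4.2] T [0.02 0.19 0.06] J6 71.5 yang 13.19
```

```bash
python3 -m crank '[1,0,0,0,0,0,-2, 1,0,0,0,0,0,-2, 1,0,0,0,0,0,0]'; python3 go.py
```

```text
t: 22.25
position: [0.5664, 0.0286, 0.0948]
eef_rot: [0.594, 0.805, 0.0, -0.0]
ft_force: [-0.4, 0.9, 4.7]
opening: 0.0353
t 22.25 pos [566.4  28.6  94.8] open 35.3 F [-0.4  0.9  4.7] T [-0.04  0.15  0.06] J6 67.5 yang 17.15
```

```bash
python3 -m crank '[0.3,0,0,0,0,0,0, 0.3,0,0,0,0,0,0, 0.3,0,0,0,0,0,0, 0.3,0,0,-40,0,0,0, 0.3,0,0,-30,0,0,12, 0.3,0,0,0,0,0,4, 0.3,0,0,0,0,0,0, 0.3,0,0,0,0,0,0]'
cat > stripe.py <<'E'
from meas import *
def stripes(s,tag=None):
    W=cloud(s); hsv=cv2.cvtColor(s['color'],cv2.COLOR_BGR2HSV); H,S,V=[hsv[...,i].astype(int) for i in range(3)]
    top=abs(W[...,2]-.115)<.006
    if 'hand_eye' in s: top[380:]=0
    m=cv2.morphologyEx((top&(H>100)&(H<125)&(S>120)).astype(np.uint8),cv2.MORPH_CLOSE,np.ones((13,13)))
    for c in comps(m>0,300 if 'hand_eye' in s else 60):
        P=W[c&top]; (x,y),r=cv2.minEnclosingCircle((P[:,:2]*1000).astype(np.float32))
        w=c&top&(S<70)&(V>110); Q=W[w][:,:2]*1000
        if len(Q)>3:
            e=Q.mean(0)-[x,y]; print('cap',round(x,1),round(y,1),'r',round(r,1),'stripe yaw',round(np.degrees(np.arctan2(e[1],e[0])),1),'n',len(Q),'rad',round(np.hypot(*e),1))
        else: print('cap',round(x,1),round(y,1),'no stripe',len(Q))
if __name__=='__main__': stripes(cam('wrist')); stripes(cam('top'))
E
python3 stripe.py; python3 go.py 573.5 -51 165 5.2
```

```text
t: 23.05
position: [0.566, 0.0286, 0.1641]
eef_rot: [0.677, 0.736, -0.0, -0.0]
ft_force: [-0.6, 0.3, 0.1]
opening: 0.0603
cap 638.2 115.0 r 18.4 stripe yaw 6.3 n 258 rad 10.1
cap 566.5 29.3 r 18.5 stripe yaw 12.8 n 221 rad 9.7
cap 645.3 35.9 r 18.3 stripe yaw 2.6 n 190 rad 10.2
cap 573.4 -45.9 no stripe 0
cap 574.2 -53.3 r 17.1 stripe yaw 6.8 n 6 rad 6.4
t 23.15 pos [565.9  28.5 164. ] open 60.0 F [-0.9 -0.9  1.4] T [ 0.01 -0.01 -0.01] J6 79.9 yang 4.7
shift(tool) [-79.9   1.1  -1.1] rows 2
turn [-0.08 -0.02 -0.5 ] rows 1
turn [-3.000e-02  1.300e-01  1.795e+02] rows 23
```

```bash
python3 - <<'E'
from stripe import *
s=cam('wrist'); stripes(s); cv2.imwrite('pics/w7.png',cv2.resize(s['color'][150:330,230:530],None,fx=2.6,fy=2.6,interpolation=cv2.INTER_CUBIC))
W=cloud(s); h=cv2.cvtColor(s['color'],cv2.COLOR_BGR2HSV).astype(int); m=((h[...,0]<8)|(h[...,0]>172))&(h[...,1]>150)&(W[...,2]>.05)
for c in comps(m,15): P=W[c]; print('red',c.sum(),np.round(P.mean(0)*1000,1),np.argwhere(c).mean(0))
E
```

```text
cap 638.4 114.9 r 18.3 stripe yaw 6.5 n 265 rad 10.2
cap 566.1 28.8 r 18.5 stripe yaw 14.8 n 220 rad 10.2
cap 645.3 35.8 r 18.3 stripe yaw 3.7 n 198 rad 10.2
cap 573.5 -46.6 no stripe 0
red 148 [587.8  31.8  87.7] [243.98648649 354.32432432]
red 138 [595.2 -49.1  87.9] [362.35507246 352.17391304]
```

View pics/w7.png

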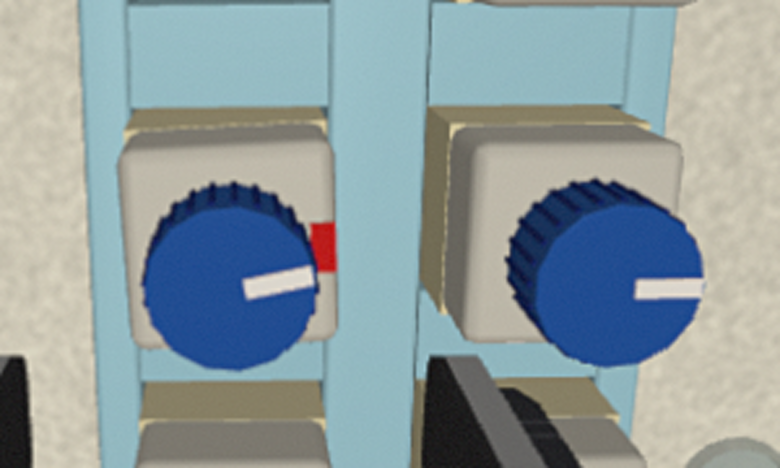

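```bash
python3 -m crank '[0.3,0,0,40,0,0,0, 0.3,0,0,29,0,0,0, 0.3,0,0,0,0,0,0, 1,0,0,0,0,0,0, 1,0,0,0,0,0,0, 1,0,0,0,0,0,0, 1,0,0,0,0,0,0, 1,0,0,0,0,0,0]' 22;python3 go.py
python3 -m crank '[1,0,0,0,0,0,-3, 1,0,0,0,0,0,-3]'; python3 go.py
python3 -m crank '[1,0,0,0,0,0,-3]'; python3 go.py
python3 -m crank '[1,0,0,0,0,0,-3]'; python3 go.py
```

```text
t: 24.0
position: [0.567, 0.0284, 0.0971]
eef_rot: [0.678, 0.735, 0.001, 0.001]
ft_force: [-2.7, -0.2, 7.7]
opening: 0.0351
t 24.0 pos [567.   28.4  97.1] open 35.1 F [-2.7 -0.2  7.7] T [-0.06  0.23 -0.05] J6 80.0 yang 4.61
t: 24.2
position: [0.5669, 0.0285, 0.0969]
eef_rot: [0.638, 0.77, 0.001, 0.001]
ft_force: [-2.5, 2.6, 5.5]
opening: 0.0346
t 24.2 pos [566.9  28.5  96.9] open 34.6 F [-2.5  2.6  5.5] T [ 0.58  0.37 -0.61] J6 73.9 yang 10.7
t: 24.3
position: [0.5669, 0.0284, 0.0968]
eef_rot: [0.618, 0.786, 0.0, 0.001]
ft_force: [0.4, -3.1, 3.6]
opening: 0.0353
t 24.3 pos [566.9  28.4  96.8] open 35.3 F [ 0.4 -3.1  3.6] T [-0.7  -0.04 -0.47] J6 70.9 yang 13.71
t: 24.4
position: [0.5669, 0.0284, 0.0967]
eef_rot: [0.597, 0.802, 0.0, 0.001]
ft_force: [-1.4, 3.2, 2.7]
opening: 0.0348
t 24.4 pos [566.9  28.4  96.7] open 34.8 F [-1.4  3.2  2.7] T [ 0.59  0.28 -0.51] J6 67.9 yang 16.71
```

```bash
python3 -m crank '[0.3,0,0,0,0,0,0, 0.3,0,0,0,0,0,0, 0.3,0,0,0,0,0,0, 0.3,0,0,-40,0,0,0, 0.3,0,0,-30,0,0,6, 0.3,0,0,0,0,0,6, 0.3,0,0,0,0,0,0, 0.3,0,0,0,0,0,0, 0.3,0,0,0,0,0,0]'
python3 stripe.py; python3 go.py 573.5 -51.5 165 5.2
```

```text
t: 25.3
position: [0.5659, 0.0286, 0.165]
eef_rot: [0.677, 0.736, -0.0, -0.001]
ft_force: [0.1, -0.5, -0.2]
opening: 0.0597
cap 638.4 115.1 r 18.4 stripe yaw 5.4 n 255 rad 10.2
cap 566.4 29.0 r 18.3 stripe yaw 14.7 n 215 rad 10.0
cap 645.4 36.0 r 18.5 stripe yaw 1.5 n 173 rad 9.7
cap 573.3 -45.9 no stripe 0
cap 574.2 -53.3 no stripe 3
t 25.4 pos [566.   28.5 165.1] open 59.6 F [ 0.5 -0.2 -0.1] T [ 0.03 -0.03 -0.04] J6 80.0 yang 4.68
shift(tool) [-80.4   0.9   0.1] rows 2
turn [-0.06 -0.02 -0.52] rows 1
turn [-3.0000e-02  1.0000e-01  1.7948e+02] rows 23
```

```bash
python3 -m crank '[0.3,-40.2,0.5,0,0,0,0, 0.3,-40.2,0.5,0,0,0,-0.5, 0.3,0,0,0,0,0,0, 0.3,0,0,40,0,0,0, 0.3,0,0,29,0,0,0, 0.3,0,0,0,0,0,0, 0.3,0,0,0,0,0,0]'; python3 go.py 573.5 -51.5 95 5.2
python3 -m crank '[1,0,0,0,0,0,0, 1,0,0,0,0,0,0, 1,0,0,0,0,0,0, 1,0,0,0,0,0,0, 1,0,0,0,0,0,0, 1,0,0,0,0,0,-3, 1,0,0,0,0,0,-3]' 22;python3 go.py
python3 -m crank '[1,0,0,0,0,0,-3]'; python3 go.py
python3 -m crank '[1,0,0,0,0,0,-3]'; python3 go.py
python3 -m crank '[1,0,0,0,0,0,-3]'; python3 go.py
```

```text
t: 26.1
position: [0.5737, -0.0512, 0.0972]
eef_rot: [0.675, 0.738, -0.0, -0.0]
ft_force: [0.3, 0.4, -0.0]
opening: 0.0597
t 26.1 pos [573.7 -51.2  97.2] open 59.7 F [ 0.3  0.4 -0. ] T [-0.04 -0.    0.02] J6 71.6 yang 5.15
shift(tool) [-0.3 -0.2  2.2] rows 1
turn [-0.04 -0.03 -0.05] rows 1
turn [-4.0000e-02  6.0000e-02  1.7995e+02] rows 23
t: 26.8
position: [0.5747, -0.0517, 0.0982]
eef_rot: [0.635, 0.773, 0.001, 0.001]
ft_force: [-0.1, 0.6, 4.3]
opening: 0.0348
t 26.8 pos [574.7 -51.7  98.2] open 34.8 F [-0.1  0.6  4.3] T [-0.06 -0.06 -0.02] J6 65.5 yang 11.23
t: 26.9
position: [0.5748, -0.0517, 0.0983]
eef_rot: [0.614, 0.789, 0.001, 0.001]
ft_force: [0.2, -1.0, 4.5]
opening: 0.0349
t 26.9 pos [574.8 -51.7  98.3] open 34.9 F [ 0.2 -1.   4.5] T [-0.03 -0.15 -0.05] J6 62.5 yang 14.24
t: 27.0
position: [0.5748, -0.0517, 0.0982]
eef_rot: [0.593, 0.805, 0.001, 0.001]
ft_force: [-0.2, -0.3, 4.7]
opening: 0.0349
t 27.0 pos [574.8 -51.7  98.2] open 34.9 F [-0.2 -0.3  4.7] T [ 0.03 -0.15 -0.06] J6 59.5 yang 17.24
t: 27.1
position: [0.5745, -0.0516, 0.0982]
eef_rot: [0.572, 0.82, 0.0, 0.001]
ft_force: [-2.8, 2.9, 7.5]
opening: 0.0347
t 27.1 pos [574.5 -51.6  98.2] open 34.7 F [-2.8  2.9  7.5] T [ 0.65  0.63 -0.55] J6 56.5 yang 20.22
```

```bash
python3 -m crank '[0.3,0,0,0,0,0,0, 0.3,0,0,0,0,0,0, 0.3,0,0,0,0,0,0, 0.3,0,0,-40,0,0,0, 0.3,0,0,-27,0,0,7.5, 0.3,0,0,0,0,0,7.5, 0.3,0,40,0,0,0,0, 0.3,0,39.5,0,0,0,0, 0.3,0,0,0,0,0,0, 0.3,0,0,0,0,0,0, 0.3,0,0,0,0,0,0]'
python3 stripe.py; python3 go.py 653 -44.3 96 5.2
```

```text
t: 28.2
position: [0.6522, -0.0444, 0.1637]
eef_rot: [0.675, 0.738, -0.0, -0.0]
ft_force: [-0.6, 0.0, -0.2]
opening: 0.0599
cap 646.4 35.7 r 18.1 stripe yaw 3.8 n 270 rad 9.8
cap 567.4 28.4 r 18.3 stripe yaw 20.3 n 275 rad 9.4
cap 574.3 -51.1 r 18.5 stripe yaw 18.6 n 213 rad 9.5
cap 653.2 -43.3 r 18.4 stripe yaw 0.2 n 215 rad 10.4
cap 638.8 113.6 r 17.2 stripe yaw 6.6 n 19 rad 9.8
t 28.3 pos [652.2 -44.5 164.1] open 59.9 F [-0.1 -0.1  0.1] T [-0.02 -0.01  0.02] J6 73.9 yang 5.09
shift(tool) [ 0.1  0.8 68.1] rows 2
turn [-0.   -0.01 -0.11] rows 1
turn [-1.0000e-02  0.0000e+00  1.7989e+02] rows 23
```

```bash
python3 -m crank '[0.3,0.5,0.8,0,0,0,0, 0.3,0,0,40,0,0,0, 0.3,0,0,28,0,0,0, 0.3,0,0,0,0,0,0, 0.3,0,0,0,0,0,0]'; python3 go.py 653 -44 95 5.2
python3 -m crank '[1,0,0,0,0,0,0, 1,0,0,0,0,0,0, 1,0,0,0,0,0,0, 1,0,0,0,0,0,0, 1,0,0,0,0,0,0, 1,0,0,0,0,0,-3, 1,0,0,0,0,0,-3]' 22;python3 go.py
python3 -m crank '[1,0,0,0,0,0,-3]'; python3 go.py
python3 -m crank '[1,0,0,0,0,0,-3]'; python3 go.py
python3 -m crank '[1,0,0,0,0,0,-3]'; python3 go.py
```

```text
t: 28.8
position: [0.6536, -0.0439, 0.0966]
eef_rot: [0.675, 0.738, 0.0, -0.0]
ft_force: [0.3, -0.7, 0.2]
opening: 0.0601
t 28.8 pos [653.6 -43.9  96.6] open 60.1 F [ 0.3 -0.7  0.2] T [-0.03  0.04 -0.  ] J6 73.9 yang 5.1
shift(tool) [-0.  -0.7  1.6] rows 1
turn [ 0.   -0.01 -0.1 ] rows 1
turn [-1.000e-02 -0.000e+00  1.799e+02] rows 23
t: 29.5
position: [0.6545, -0.0441, 0.0975]
eef_rot: [0.635, 0.773, 0.001, 0.001]
ft_force: [-0.7, -0.8, 7.1]
opening: 0.0353
t 29.5 pos [654.5 -44.1  97.5] open 35.3 F [-0.7 -0.8  7.1] T [-0.03  0.3  -0.03] J6 67.8 yang 11.22
t: 29.6
position: [0.6545, -0.044, 0.0975]
eef_rot: [0.614, 0.789, 0.001, 0.001]
ft_force: [-1.0, 0.7, 7.0]
opening: 0.0351
t 29.6 pos [654.5 -44.   97.5] open 35.1 F [-1.   0.7  7. ] T [ 0.03  0.25 -0.02] J6 64.8 yang 14.23
t: 29.7
position: [0.6545, -0.044, 0.0975]
eef_rot: [0.593, 0.805, 0.001, 0.001]
ft_force: [-1.0, -0.1, 6.4]
opening: 0.0352
t 29.7 pos [654.5 -44.   97.5] open 35.2 F [-1.  -0.1  6.4] T [0.07 0.15 0.01] J6 61.8 yang 17.23
t: 29.8
position: [0.6546, -0.044, 0.0975]
eef_rot: [0.572, 0.82, 0.001, 0.001]
ft_force: [-0.3, 0.3, 7.1]
opening: 0.035
t 29.8 pos [654.6 -44.   97.5] open 35.0 F [-0.3  0.3  7.1] T [0.06 0.15 0.07] J6 58.8 yang 20.23
```

```bash
python3 -m crank '[0.3,0,0,0,0,0,0, 0.3,0,0,0,0,0,0, 0.3,0,0,0,0,0,0, 0.3,0,0,-40,0,0,0, 0.3,0,0,-27,0,0,7.5, 0.3,0,0,0,0,0,7.5, 0.3,0,0,0,0,0,0, 0.3,0,0,0,0,0,0, 0.3,0,0,0,0,0,0]'
python3 stripe.py; python3 go.py 646 35 165 5.2
```

```text
t: 30.7
position: [0.6534, -0.0438, 0.162]
eef_rot: [0.674, 0.739, -0.0, -0.001]
ft_force: [-0.2, -0.6, -0.8]
opening: 0.06
cap 646.4 35.7 r 18.2 stripe yaw 4.1 n 272 rad 9.7
cap 567.5 28.5 r 18.5 stripe yaw 19.5 n 282 rad 9.4
cap 574.3 -50.8 r 18.3 stripe yaw 17.0 n 214 rad 9.5
cap 653.5 -43.1 r 18.3 stripe yaw 27.9 n 229 rad 9.7
cap 638.8 113.7 r 17.5 stripe yaw 4.9 n 22 rad 10.4
t 30.8 pos [653.5 -43.8 162.1] open 60.1 F [-0.4  0.2  0.2] T [ 0.   -0.01 -0.02] J6 73.8 yang 5.2
shift(tool) [79.2 -0.3 -2.8] rows 2
turn [-0.06 -0.03  0.  ] rows 1
turn [ 4.0e-02 -9.0e-02 -1.8e+02] rows 23
```

```bash
python3 -m crank '[0.3,39.6,0,0,0,0,0, 0.3,39.6,-0.3,0,0,0,0, 0.3,0,0,0,0,0,0, 0.3,0,0,40,0,0,0, 0.3,0,0,26,0,0,0, 0.3,0,0,0,0,0,0, 0.3,0,0,0,0,0,0]'; python3 go.py 646 35 95 5.2
python3 -m crank '[1,0,0,0,0,0,0, 1,0,0,0,0,0,0, 1,0,0,0,0,0,0, 1,0,0,0,0,0,0, 1,0,0,0,0,0,0, 1,0,0,0,0,0,-3, 1,0,0,0,0,0,-3]' 22;python3 go.py
python3 -m crank '[1,0,0,0,0,0,-3]'; python3 go.py
python3 -m crank '[1,0,0,0,0,0,-3]'; python3 go.py
python3 -m crank '[1,0,0,0,0,0,-3]'; python3 go.py
```

```text
t: 31.5
position: [0.6464, 0.0347, 0.0972]
eef_rot: [0.675, 0.738, -0.0, -0.0]
ft_force: [1.4, 0.8, 1.2]
opening: 0.0599
t 31.5 pos [646.4  34.7  97.2] open 59.9 F [1.4 0.8 1.2] T [-0.   -0.03 -0.01] J6 80.7 yang 5.13
shift(tool) [ 0.3 -0.4  2.2] rows 1
turn [-0.02 -0.01 -0.07] rows 1
turn [-2.0000e-02  4.0000e-02  1.7993e+02] rows 23
t: 32.2
position: [0.6472, 0.0348, 0.0983]
eef_rot: [0.635, 0.773, 0.001, 0.001]
ft_force: [-0.2, -0.2, 4.9]
opening: 0.0351
t 32.2 pos [647.2  34.8  98.3] open 35.1 F [-0.2 -0.2  4.9] T [-0.05  0.02 -0.05] J6 74.7 yang 11.23
t: 32.3
position: [0.6472, 0.0348, 0.0983]
eef_rot: [0.614, 0.789, 0.001, 0.001]
ft_force: [-0.2, -1.8, 4.9]
opening: 0.0351
t 32.3 pos [647.2  34.8  98.3] open 35.1 F [-0.2 -1.8  4.9] T [0.02 0.02 0.01] J6 71.6 yang 14.24
t: 32.4
position: [0.6472, 0.0348, 0.0983]
eef_rot: [0.593, 0.805, 0.001, 0.001]
ft_force: [-0.2, -0.7, 4.9]
opening: 0.0349
t 32.4 pos [647.2  34.8  98.3] open 34.9 F [-0.2 -0.7  4.9] T [ 0.01 -0.15  0.01] J6 68.6 yang 17.24
t: 32.5
position: [0.6473, 0.0348, 0.0982]
eef_rot: [0.572, 0.82, 0.001, 0.001]
ft_force: [1.0, -0.7, 4.4]
opening: 0.035
t 32.5 pos [647.3  34.8  98.2] open 35.0 F [ 1.  -0.7  4.4] T [ 0.1  -0.12  0.11] J6 65.6 yang 20.24
```

Torque stays near zero (as for C): probably loose. Release, check, go to E.

```bash
python3 -m crank '[0.3,0,0,0,0,0,0, 0.3,0,0,0,0,0,0, 0.3,0,0,0,0,0,0, 0.3,0,0,-40,0,0,0, 0.3,0,0,-27,0,0,7.5, 0.3,0,0,0,0,0,7.5, 0.3,0,0,0,0,0,0, 0.3,0,0,0,0,0,0, 0.3,0,0,0,0,0,0]'
python3 stripe.py
python3 -m crank '[0.3,39.7,0,0,0,0,0, 0.3,39.7,-0.5,0,0,0,0, 0.3,0,0,0,0,0,0, 0.3,0,0,40,0,0,0, 0.3,0,0,27,0,0,0, 0.3,0,0,0,0,0,0, 0.3,0,0,0,0,0,0]'; python3 go.py 639 114.2 95 5.2
```

```text
t: 33.4
position: [0.646, 0.035, 0.163]
eef_rot: [0.674, 0.739, -0.0, -0.001]
ft_force: [0.3, 0.1, -0.5]
opening: 0.0598
cap 639.0 115.4 r 18.2 stripe yaw 3.7 n 300 rad 10.0
cap 567.1 28.9 r 18.5 stripe yaw 16.5 n 214 rad 9.3
cap 646.2 36.5 r 18.4 stripe yaw 28.4 n 229 rad 9.8
cap 653.1 -38.7 r 17.3 stripe yaw 17.7 n 23 rad 13.2
cap 654.2 -46.0 r 17.2 stripe yaw 31.7 n 11 rad 7.1
cap 573.8 -53.5 r 16.8 stripe yaw 19.8 n 19 rad 9.7
t: 34.2
position: [0.6388, 0.1137, 0.0972]
eef_rot: [0.675, 0.738, -0.0, -0.0]
ft_force: [0.2, -0.3, 1.0]
opening: 0.0596
t 34.2 pos [638.8 113.7  97.2] open 59.6 F [ 0.2 -0.3  1. ] T [-0.04 -0.02 -0.  ] J6 87.8 yang 5.13
shift(tool) [0.5 0.2 2.2] rows 1
turn [-0.03 -0.01 -0.07] rows 1
turn [-1.0000e-02  4.0000e-02  1.7993e+02] rows 23
```

```bash
python3 -m crank '[1,0,0,0,0,0,0, 1,0,0,0,0,0,0, 1,0,0,0,0,0,0, 1,0,0,0,0,0,0, 1,0,0,0,0,0,0, 1,0,0,0,0,0,-3, 1,0,0,0,0,0,-3]' 22;python3 go.py
python3 -m crank '[1,0,0,0,0,0,-3]'; python3 go.py
python3 -m crank '[1,0,0,0,0,0,-3]'; python3 go.py
python3 -m crank '[1,0,0,0,0,0,-3]'; python3 go.py
python3 -m crank '[0.3,0,0,0,0,0,0, 0.3,0,0,0,0,0,0, 0.3,0,0,0,0,0,0, 0.3,0,0,-40,0,0,0, 0.3,0,0,-27,0,0,7.5, 0.3,0,0,0,0,0,7.5, 0.3,0,0,0,0,0,0, 0.3,0,0,0,0,0,0, 0.3,0,0,0,0,0,0]'
python3 stripe.py
```

```text
t: 34.9
position: [0.6397, 0.1139, 0.0984]
eef_rot: [0.635, 0.773, 0.001, 0.001]
ft_force: [-0.2, -0.2, 6.4]
opening: 0.0354
t 34.9 pos [639.7 113.9  98.4] open 35.4 F [-0.2 -0.2  6.4] T [-0.06 -0.05  0.01] J6 81.7 yang 11.23
t: 35.0
position: [0.6397, 0.1139, 0.0983]
eef_rot: [0.614, 0.789, 0.001, 0.001]
ft_force: [0.9, -0.0, 5.1]
opening: 0.0351
t 35.0 pos [639.7 113.9  98.3] open 35.1 F [ 0.9 -0.   5.1] T [-0.07 -0.09  0.  ] J6 78.7 yang 14.24
t: 35.1
position: [0.6398, 0.114, 0.0984]
eef_rot: [0.593, 0.805, 0.001, 0.001]
ft_force: [0.9, -0.1, 4.6]
opening: 0.0352
t 35.1 pos [639.8 114.   98.4] open 35.2 F [ 0.9 -0.1  4.6] T [ 0.05 -0.22  0.03] J6 75.7 yang 17.24
t: 35.2
position: [0.6399, 0.114, 0.0984]
eef_rot: [0.572, 0.82, 0.001, 0.001]
ft_force: [1.3, -0.7, 4.3]
opening: 0.0352
t 35.2 pos [639.9 114.   98.4] open 35.2 F [ 1.3 -0.7  4.3] T [ 0.07 -0.43  0.05] J6 72.7 yang 20.23
t: 36.1
position: [0.6384, 0.114, 0.163]
eef_rot: [0.674, 0.739, -0.0, -0.001]
ft_force: [-0.4, -0.6, -0.2]
opening: 0.06
cap 638.4 115.8 r 18.6 stripe yaw 28.7 n 229 rad 10.2
cap 645.8 39.5 r 17.6 stripe yaw 22.7 n 22 rad 13.7
cap 654.2 -45.4 r 17.4 stripe yaw 30.6 n 14 rad 7.7
cap 646.6 34.1 r 17.4 stripe yaw 28.2 n 15 rad 8.9
cap 574.5 -52.7 r 17.1 stripe yaw 16.9 n 19 rad 8.7
cap 567.1 26.2 r 16.9 stripe yaw 20.0 n 19 rad 9.5
```

```bash
python3 -m crank '[0.3,-39.6,0,-3,0,0,0, 0.3,-39.6,0,0,0,0,0, 0.3,-39.6,0,0,0,0,0, 0.3,-39.6,0.5,0,0,0,0, 0.3,0,0,0,0,0,0, 0.3,0,0,0,0,0,0]'; python3 stripe.py;  python3 go.py 653.5 -44 95 5.2
```

```text
t: 36.8
position: [0.6533, -0.0444, 0.1663]
eef_rot: [0.675, 0.738, -0.0, -0.0]
ft_force: [-0.4, 1.2, -1.0]
opening: 0.0598
cap 646.4 36.0 r 18.2 stripe yaw 30.3 n 282 rad 9.6
cap 567.4 28.6 r 18.5 stripe yaw 19.0 n 272 rad 9.2
cap 653.6 -43.4 r 18.5 stripe yaw 29.9 n 219 rad 9.9
cap 574.5 -50.9 r 18.4 stripe yaw 17.6 n 209 rad 9.3
cap 639.0 113.5 r 17.2 stripe yaw 32.0 n 15 rad 9.0
t 36.9 pos [653.2 -42.9 166.5] open 59.3 F [-0.3  0.4 -0.8] T [-0.01 -0.03 -0.01] J6 73.9 yang 5.17
shift(tool) [-1.1  0.2 71.5] rows 2
turn [-0.02 -0.03 -0.03] rows 1
turn [-4.0000e-02  4.0000e-02  1.7997e+02] rows 23
```

```bash
python3 -m crank '[0.3,-0.5,0.3,40,0,0,0, 0.3,0,0,31,0,0,0, 0.3,0,0,0,0,0,0, 0.3,0,0,0,0,0,0, 1,0,0,0,0,0,0, 1,0,0,0,0,0,0, 1,0,0,0,0,0,0, 1,0,0,0,0,0,0, 1,0,0,0,0,0,0]' 40; python3 go.py
python3 -m crank '[1,0,0,-10,0,0,0, 1,0,0,-20,0,0,0, 1,0,0,-40,0,0,0, 1,0,0,-40,0,0,0, 1,0,0,-20,0,0,0, 1,0,0,0,0,0,0]'; python3 go.py 609 -328 225 5.2
```

```text
t: 37.8
position: [0.6546, -0.0442, 0.0977]
eef_rot: [0.675, 0.738, 0.001, 0.001]
ft_force: [-1.2, 0.7, 7.0]
opening: 0.0348
t 37.8 pos [654.6 -44.2  97.7] open 34.8 F [-1.2  0.7  7. ] T [0.21 0.24 0.01] J6 73.9 yang 5.12
t: 38.4
position: [0.6549, -0.0444, 0.2297]
eef_rot: [0.675, 0.738, 0.002, 0.002]
ft_force: [-0.4, -1.1, -2.9]
opening: 0.0344
t 38.4 pos [654.9 -44.4 229.7] open 34.4 F [-0.4 -1.1 -2.9] T [-0.07  0.04 -0.08] J6 73.9 yang 5.12
shift(tool) [-278.4  -71.1    4.7] rows 7
turn [ 0.32  0.09 -0.08] rows 1
turn [ 1.4000e-01 -5.1000e-01  1.7991e+02] rows 23
```

```bash
python3 -m crank '[1,-39.8,-10.2,0.7,0.3,0.1,0, 1,-39.8,-10.2,0.7,0,0,0, 1,-39.8,-10.2,0.7,0,0,0, 1,-39.8,-10.2,0.7,0,0,0, 1,-39.8,-10.2,0.7,0,0,0, 1,-39.8,-10.2,0.7,0,0,0, 1,-39.8,-10.2,0.7,0,0,0, 1,0,0,40,0,0,0, 1,0,0,40,0,0,0, 1,0,0,25,0,0,0, 1,0,0,0,0,0,0, 1,0,0,0,0,0,0]'; python3 go.py 609 -328 97 5.2
```

```text
t: 39.6
position: [0.6067, -0.3278, 0.116]
eef_rot: [0.675, 0.738, -0.001, -0.003]
ft_force: [-0.7, -0.1, -1.2]
opening: 0.0341
t 39.6 pos [ 606.7 -327.8  116. ] open 34.1 F [-0.7 -0.1 -1.2] T [ 0.   -0.03 -0.02] J6 49.8 yang 5.11
shift(tool) [-0.5  2.3 19. ] rows 1
turn [-0.33 -0.13 -0.09] rows 1
turn [ -0.2    0.52 179.91] rows 23
```

```bash
python3 -m crank '[1,0,0,8,-0.3,-0.1,0, 1,0,0,6,0,0,0, 1,0,0,2,0,0,0, 1,0,0,0,0,0,0]'; python3 go.py 609 -328 97 5.2;  python3 -m crank '[1,0,0,1.5,0,0,0, 1,0,0,1,0,0,0, 1,0,0,0,0,0,0]'; python3 go.py 609 -328 97 5.2
```

```text
t: 40.0
position: [0.6068, -0.3278, 0.0996]
eef_rot: [0.675, 0.738, 0.0, -0.0]
ft_force: [0.0, -0.2, -3.1]
opening: 0.0345
t 40.0 pos [ 606.8 -327.8   99.6] open 34.5 F [ 0.  -0.2 -3.1] T [ 0.02 -0.01  0.02] J6 49.7 yang 5.11
shift(tool) [-0.4  2.2  2.6] rows 1
turn [-0.01 -0.01 -0.09] rows 1
turn [-2.0000e-02  1.0000e-02  1.7991e+02] rows 23
t: 40.3
position: [0.6068, -0.3279, 0.0971]
eef_rot: [0.675, 0.738, 0.0, -0.0]
ft_force: [0.2, -0.1, -2.3]
opening: 0.0343
t 40.3 pos [ 606.8 -327.9   97.1] open 34.3 F [ 0.2 -0.1 -2.3] T [0.02 0.04 0.  ] J6 49.7 yang 5.11
shift(tool) [-0.3  2.2  0.1] rows 1
turn [-0.   -0.01 -0.09] rows 1
turn [-2.0000e-02  0.0000e+00  1.7991e+02] rows 23
```

```bash
python3 -m crank '[1,0,0,1,0,0,0, 1,0,0,0,0,0,0]';python3 -m crank '[1,0,0,1,0,0,0, 1,0,0,0,0,0,0]'; python3 go.py
```

```text
t: 40.5
position: [0.6069, -0.3281, 0.0968]
eef_rot: [0.675, 0.738, 0.0, 0.0]
ft_force: [-2.6, 0.5, 5.2]
opening: 0.0344
t: 40.7
position: [0.607, -0.3282, 0.0967]
eef_rot: [0.675, 0.738, -0.0, 0.001]
ft_force: [-4.0, 1.6, 13.2]
opening: 0.0344
t 40.7 pos [ 607.  -328.2   96.7] open 34.4 F [-4.   1.6 13.2] T [0.41 1.05 0.02] J6 49.7 yang 5.11
```

```bash
python3 -m crank '[1,0,0,-1,0,0,0, 0.4,0,0,0,0,0,0, 0.3,0,0,0,0,0,0, 0.3,0,0,0,0,0,0, 0.3,0,0,-20,0,0,0, 0.3,0,0,-48,0,0,0, 0.3,0,0,-2,0,0,0]'; python3 go.py 646.3 35.3 165 5.2
```

```text
t: 41.4
position: [0.6085, -0.329, 0.1716]
eef_rot: [0.675, 0.738, 0.001, 0.004]
ft_force: [0.4, 0.1, 1.1]
opening: 0.0596
t 41.4 pos [ 608.5 -329.   171.6] open 59.6 F [0.4 0.1 1.1] T [-0.02 -0.04 -0.04] J6 49.7 yang 5.11
shift(tool) [359.5  70.1   5.3] rows 9
turn [ 0.32  0.26 -0.09] rows 1
turn [  0.41  -0.5  179.91] rows 23
```

```bash
python3 -m crank '[0.3,40,7.8,0,0.2,0.2,0, 0.3,40,7.8,0,0,0,0, 0.3,40,7.8,0,0,0,0, 0.3,40,7.8,0,0,0,0, 0.3,40,7.8,0,0,0,0, 0.3,40,7.8,0,0,0,0, 0.3,40,7.8,0,0,0,0, 0.3,40,7.8,0,0,0,0, 0.3,40,7.8,0,0,0,0, 0.3,0,0,0,0,0,0, 0.3,0,0,0,0,0,0, 0.3,0,0,0,0,0,0]'; python3 go.py 646.6 35.3 97 5.2; python3 stripe.py
python3 - <<'E'
from h import *
s=cam('top'); cv2.imwrite('pics/t3.png',s['color'])
E
```

```text
t: 42.6
position: [0.6447, 0.0362, 0.1669]
eef_rot: [0.675, 0.738, -0.0, -0.002]
ft_force: [-0.8, -0.5, 0.6]
opening: 0.0596
t 42.6 pos [644.7  36.2 166.9] open 59.6 F [-0.8 -0.5  0.6] T [-0.12  0.01  0.01] J6 80.8 yang 5.08
shift(tool) [-1.3  2.1 69.9] rows 2
turn [-0.21 -0.2  -0.12] rows 1
turn [ -0.31   0.33 179.88] rows 23
cap 638.8 115.5 r 18.2 stripe yaw 30.7 n 283 rad 9.7
cap 646.1 36.6 r 18.4 stripe yaw 28.2 n 220 rad 9.5
cap 567.3 28.9 r 18.3 stripe yaw 17.3 n 205 rad 9.1
cap 607.3 -327.4 r 17.9 stripe yaw 20.1 n 15 rad 6.8
cap 574.1 -52.7 r 16.8 stripe yaw 15.3 n 19 rad 9.2
```

View pics/t3.png

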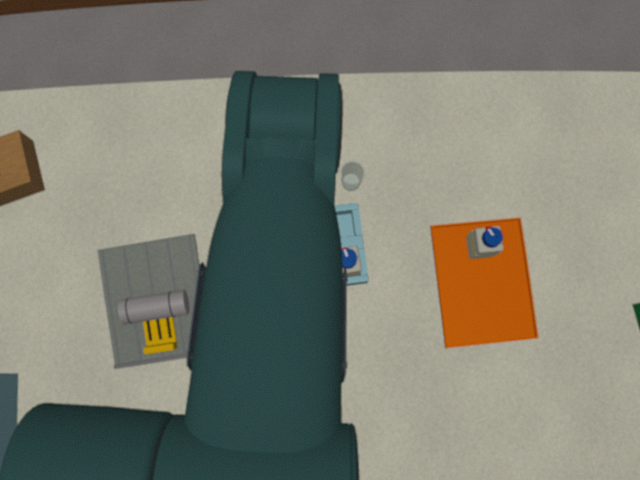

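Bottle C stands upright in the tray (cap at 491,237); canister and chock unmoved on the board (152,307 / 160,337). Now D.

```bash
python3 -m crank '[0.3,-0.5,1.8,40,-0.2,-0.2,0, 0.3,0,0,29.5,0,0,0, 0.3,0,0,0,0,0,0, 0.3,0,0,0,0,0,0, 1,0,0,0,0,0,0, 1,0,0,0,0,0,0, 1,0,0,0,0,0,0, 1,0,0,0,0,0,0, 1,0,0,0,0,0,0]' 40; python3 go.py
python3 -m crank '[1,0,0,-10,0,0,0, 1,0,0,-20,0,0,0, 1,0,0,-40,0,0,0, 1,0,0,-40,0,0,0, 1,0,0,-25,0,0,0, 1,0,0,0,0,0,0]'; python3 go.py 534 -333 230 5.2
```

```text
t: 43.65
position: [0.6472, 0.0365, 0.0995]
eef_rot: [0.675, 0.738, 0.001, 0.001]
ft_force: [-1.2, -0.3, 7.1]
opening: 0.0344
t 43.65 pos [647.2  36.5  99.5] open 34.4 F [-1.2 -0.3  7.1] T [-0.17  0.22  0.02] J6 80.9 yang 5.11
t: 44.25
position: [0.6477, 0.0367, 0.2373]
eef_rot: [0.675, 0.738, 0.002, 0.003]
ft_force: [-0.3, 0.2, -2.0]
opening: 0.0344
t 44.25 pos [647.7  36.7 237.3] open 34.4 F [-0.3  0.2 -2. ] T [-0.02  0.    0.  ] J6 80.9 yang 5.11
shift(tool) [-358.1 -146.2    6.7] rows 9
turn [ 0.37  0.05 -0.09] rows 1
turn [ 8.0000e-02 -5.9000e-01  1.7991e+02] rows 23
```

```bash
python3 -m crank '[1,-39.8,-16.2,0,0.3,0,0, 1,-39.8,-16.2,0,0,0,0, 1,-39.8,-16.2,0,0,0,0, 1,-39.8,-16.2,0,0,0,0, 1,-39.8,-16.2,0,0,0,0, 1,-39.8,-16.2,0,0,0,0, 1,-39.8,-16.2,0,0,0,0, 1,-39.8,-16.2,0,0,0,0, 1,-39.8,-16.2,0,0,0,0, 1,0,0,40,0,0,0, 1,0,0,40,0,0,0, 1,0,0,30,0,0,0, 1,0,0,0,0,0,0, 1,0,0,0,0,0,0]'; python3 go.py 534 -333 99 5.2
```

```text
t: 45.65
position: [0.5324, -0.333, 0.1239]
eef_rot: [0.675, 0.738, -0.002, -0.002]
ft_force: [-0.0, -0.4, -0.9]
opening: 0.0341
t 45.65 pos [ 532.4 -333.   123.9] open 34.1 F [-0.  -0.4 -0.9] T [-0.05 -0.03  0.01] J6 45.5 yang 5.11
shift(tool) [-0.2  1.7 24.9] rows 1
turn [-0.32 -0.03 -0.09] rows 1
turn [-4.0000e-02  4.9000e-01  1.7991e+02] rows 23
```

```bash
python3 -m crank '[1,0,0,12,-0.3,0,0, 1,0,0,8,0,0,0, 1,0,0,3,0,0,0, 1,0,0,0,0,0,0]'; for i in 1; do python3 -m crank '[1,0,0,1.2,0,0,0, 1,0,0,0,0,0,0]';python3 -m crank '[1,0,0,1,0,0,0, 1,0,0,0,0,0,0]';done; python3 go.py
```

```text
t: 46.05
position: [0.5326, -0.3331, 0.1007]
eef_rot: [0.675, 0.738, 0.0, 0.0]
ft_force: [0.1, 1.0, -1.3]
opening: 0.0342
t: 46.25
position: [0.5326, -0.3332, 0.0994]
eef_rot: [0.675, 0.738, 0.0, 0.0]
ft_force: [0.1, -0.1, -1.8]
opening: 0.0341
t: 46.45
position: [0.5326, -0.3333, 0.0987]
eef_rot: [0.675, 0.738, -0.0, 0.0]
ft_force: [-0.5, 1.7, 3.3]
opening: 0.0344
t 46.45 pos [ 532.6 -333.3   98.7] open 34.4 F [-0.5  1.7  3.3] T [ 0.09  0.28 -0.03] J6 45.4 yang 5.11
```

```bash
python3 -m crank '[0.4,0,0,0,0,0,0, 0.3,0,0,0,0,0,0, 0.3,0,0,0,0,0,0, 0.3,0,0,-20,0,0,0, 0.3,0,0,-48,0,0,0, 0.3,0,0,-2,0,0,0, 0.3,0,0,0,0,0,0]'; python3 go.py 639.2 114.5 168 5.2
```

```text
t: 47.15
position: [0.5329, -0.3335, 0.169]
eef_rot: [0.675, 0.738, 0.0, 0.001]
ft_force: [0.3, -0.9, -0.7]
opening: 0.0596
t 47.15 pos [ 532.9 -333.5  169. ] open 59.6 F [ 0.3 -0.9 -0.7] T [-0.   -0.04  0.01] J6 45.4 yang 5.11
shift(tool) [436.8 145.7   0.6] rows 11
turn [ 0.1   0.09 -0.09] rows 1
turn [ 1.4000e-01 -1.5000e-01  1.7991e+02] rows 23
```

```bash
python3 -m crank '[0.3,39.7,13.25,0,0,0,0, 0.3,39.7,13.25,0,0,0,0, 0.3,39.7,13.25,0,0,0,0, 0.3,39.7,13.25,0,0,0,0, 0.3,39.7,13.25,0,0,0,0, 0.3,39.7,13.25,0,0,0,0, 0.3,39.7,13.25,0,0,0,0, 0.3,39.7,13.25,0,0,0,0, 0.3,39.7,13.25,0,0,0,0, 0.3,39.7,13.25,0,0,0,0, 0.3,39.7,13.25,0,0,0,0, 0.3,0,0,0,0,0,0, 0.3,0,0,0,0,0,0, 0.3,0,0,0,0,0,0]'; python3 stripe.py; python3 go.py 639.2 115 97.5 5.2
```

```text
t: 48.55
position: [0.6383, 0.1141, 0.1673]
eef_rot: [0.675, 0.738, -0.0, -0.0]
ft_force: [0.2, 0.1, -0.2]
opening: 0.0598
cap 638.8 116.2 r 18.5 stripe yaw 28.3 n 222 rad 9.3
cap 606.8 -327.2 r 17.5 stripe yaw 14.5 n 15 rad 7.2
cap 574.5 -52.8 r 17.1 stripe yaw 17.2 n 19 rad 8.8
cap 566.7 26.9 r 16.9 stripe yaw 15.3 n 18 rad 9.6
cap 532.0 -334.0 r 17.1 stripe yaw 22.0 n 17 rad 8.2
t 48.65 pos [638.5 113.7 167.8] open 59.9 F [-0.1 -0.1  0.5] T [0.03 0.02 0.03] J6 87.9 yang 5.03
shift(tool) [ 1.2  0.9 70.3] rows 2
turn [-0.03 -0.   -0.17] rows 1
turn [-1.0000e-02  5.0000e-02  1.7983e+02] rows 23
```

```bash
python3 -m crank '[0.3,1,0.6,40,0,0,0, 0.3,0,0,30,0,0,0, 0.3,0,0,0,0,0,0, 0.3,0,0,0,0,0,0, 1,0,0,0,0,0,0, 1,0,0,0,0,0,0, 1,0,0,0,0,0,0, 1,0,0,0,0,0,0, 1,0,0,0,0,0,0]' 40; python3 go.py
python3 -m crank '[1,0,0,-10,0,0,0, 1,0,0,-20,0,0,0, 1,0,0,-40,0,0,0, 1,0,0,-40,0,0,0, 1,0,0,-25,0,0,0, 1,0,0,-5,0,0,0, 1,0,0,0,0,0,0]'; python3 go.py 459 -338 235 5.2
```

```text
t: 49.55
position: [0.64, 0.1158, 0.1001]
eef_rot: [0.675, 0.738, 0.001, 0.001]
ft_force: [-1.7, -0.7, 8.2]
opening: 0.0346
t 49.55 pos [640.  115.8 100.1] open 34.6 F [-1.7 -0.7  8.2] T [-0.18  0.37  0.01] J6 88.0 yang 5.11
t: 50.25
position: [0.6395, 0.1159, 0.2388]
eef_rot: [0.675, 0.738, 0.001, 0.0]
ft_force: [-0.3, 0.1, -3.3]
opening: 0.0342
t 50.25 pos [639.5 115.9 238.8] open 34.2 F [-0.3  0.1 -3.3] T [-0.05  0.08 -0.04] J6 88.0 yang 5.11
shift(tool) [-436.  -220.2    3.4] rows 11
turn [ 0.09 -0.01 -0.09] rows 1
turn [-1.0000e-02 -1.3000e-01  1.7991e+02] rows 23
```

```bash
python3 -m crank '[1,-39.6,-20,0,0,0,0, 1,-39.6,-20,0,0,0,0, 1,-39.6,-20,0,0,0,0, 1,-39.6,-20,0,0,0,0, 1,-39.6,-20,0,0,0,0, 1,-39.6,-20,0,0,0,0, 1,-39.6,-20,0,0,0,0, 1,-39.6,-20,0,0,0,0, 1,-39.6,-20,0,0,0,0, 1,-39.6,-20,0,0,0,0, 1,-39.6,-20,0,0,0,0, 1,0,0,40,0,0,0, 1,0,0,40,0,0,0, 1,0,0,35,0,0,0, 1,0,0,0,0,0,0, 1,0,0,0,0,0,0]'; python3 go.py 459 -338 100 5.2
```

```text
t: 51.85
position: [0.4585, -0.3371, 0.1229]
eef_rot: [0.675, 0.738, 0.0, -0.001]
ft_force: [0.6, 0.0, -1.2]
opening: 0.0341
t 51.85 pos [ 458.5 -337.1  122.9] open 34.1 F [ 0.6  0.  -1.2] T [-0.02 -0.01 -0.04] J6 40.4 yang 5.11
shift(tool) [-1.   0.5 22.9] rows 1
turn [-0.07 -0.09 -0.09] rows 1
turn [-1.4000e-01  1.1000e-01  1.7991e+02] rows 23
```

```bash
python3 -m crank '[1,0,0,12,0,0,0, 1,0,0,7,0,0,0, 1,0,0,2.5,0,0,0, 1,0,0,0,0,0,0]'; python3 -m crank '[1,0,0,1.2,0,0,0, 1,0,0,0,0,0,0]';python3 -m crank '[1,0,0,1,0,0,0, 1,0,0,0,0,0,0]'; python3 go.py
```

```text
t: 52.25
position: [0.4589, -0.3375, 0.1015]
eef_rot: [0.675, 0.738, 0.0, -0.0]
ft_force: [-0.2, 1.1, -1.3]
opening: 0.0343
t: 52.45
position: [0.459, -0.3376, 0.1005]
eef_rot: [0.675, 0.738, 0.0, 0.0]
ft_force: [0.2, -0.9, -2.7]
opening: 0.0341
t: 52.65
position: [0.4589, -0.3376, 0.0994]
eef_rot: [0.675, 0.738, 0.0, -0.0]
ft_force: [-0.5, 0.4, -2.7]
opening: 0.0345
t 52.65 pos [ 458.9 -337.6   99.4] open 34.5 F [-0.5  0.4 -2.7] T [-0.01 -0.01  0.02] J6 40.4 yang 5.11
```

```bash
python3 -m crank '[1,0,0,0.8,0,0,0, 1,0,0,0,0,0,0]'; python3 go.py
python3 -m crank '[0.4,0,0,0,0,0,0, 0.3,0,0,0,0,0,0, 0.3,0,0,0,0,0,0, 0.3,0,0,-20,0,0,0, 0.3,0,0,-48,0,0,0, 0.3,0,0,-50,0,0,0, 0.3,-20,-40,0,0,0,0, 0.3,0,-40,0,0,0,0, 0.3,0,0,0,0,0,0, 0.3,0,0,0,0,0,0]'
python3 - <<'E'
from stripe import *
s=cam('top'); measure(s); stripes(s); cv2.imwrite('pics/t4.png',s['color'][120:420,80:580].repeat(1,0)); s=cam('scene'); cv2.imwrite('pics/s4.png',s['color'])
im=cv2.resize(cv2.imread('pics/t4.png'),None,fx=1.6,fy=1.6); cv2.imwrite('pics/t4.png',im)
E
python3 go.py
```

```text
t: 52.85
position: [0.459, -0.3378, 0.0992]
eef_rot: [0.675, 0.738, -0.0, 0.0]
ft_force: [-2.2, 1.1, 6.7]
opening: 0.0343
t 52.85 pos [ 459.  -337.8   99.2] open 34.3 F [-2.2  1.1  6.7] T [ 0.24  0.49 -0.03] J6 40.4 yang 5.11
t: 53.85
position: [0.3806, -0.3648, 0.2168]
eef_rot: [0.675, 0.737, 0.0, 0.0]
ft_force: [0.3, 0.5, -0.7]
opening: 0.0596
tray [ 534.4 -333.5] [247.2 190.2] 3.84 z [-0.     0.004  0.01 ] mean [ 534.  -332.3    4.5]
chock [444.  318.3] [65.2 60.2] 7.61 z [0.023 0.028 0.052] mean [442.7 317.1  32.6]
cap [ 605.3 -328.3] [30.1 33.8] 24.68 z [0.109 0.114 0.117] mean [ 605.1 -326.8  113.5]
cap [574.6 -52.3] [29.7 31.9] 87.55 z [0.11  0.114 0.118] mean [573.6 -52.5 114.3]
cap [566.   26.3] [31.2 30.4] 16.96 z [0.111 0.114 0.118] mean [566.5  26.6 114.3]
cap [ 531.6 -333.7] [30.1 31.9] 3.5 z [0.108 0.114 0.117] mean [ 531.3 -333.   113.2]
cap [ 458.3 -337.1] [30.1 32.6] 15.57 z [0.11  0.114 0.117] mean [ 458.1 -336.5  113.5]
rack [606.8  30.3] [158.6 235.8] 5.31 z [0.035 0.039 0.043] mean [605.8  33.8  39. ]
cap 606.1 -328.1 r 17.3 stripe yaw 18.8 n 13 rad 8.3
cap 574.4 -52.6 r 17.0 stripe yaw 16.6 n 18 rad 8.8
cap 567.2 26.7 r 17.1 stripe yaw 16.6 n 17 rad 9.4
cap 532.8 -334.3 r 17.0 stripe yaw 26.8 n 13 rad 7.5
cap 458.3 -337.2 r 17.5 stripe yaw 18.2 n 17 rad 8.4
t 53.95 pos [ 381.5 -364.6  216.5] open 59.5 F [ 0.5 -0.4 -0.2] T [ 0.01  0.01 -0.04] J6 32.3 yang 5.13
```

View pics/t4.png

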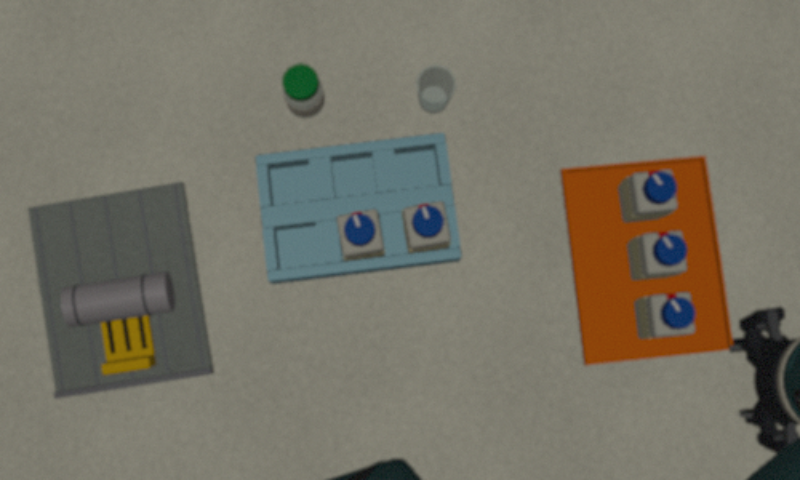

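View pics/s4.png

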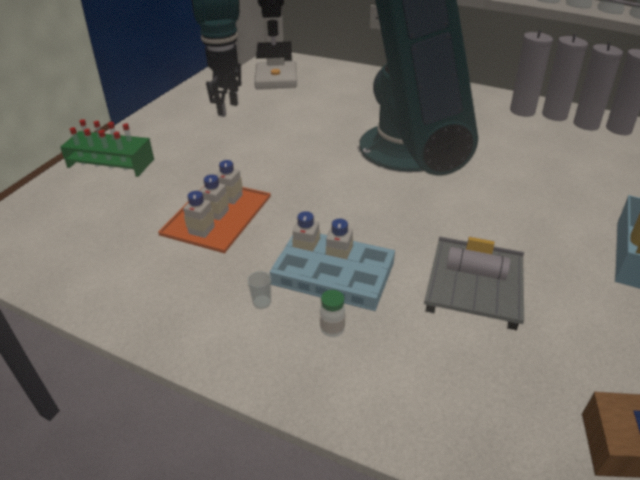

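The top and scene views show the three loose bottles upright in the tray (top-crop caps at 660,187 / 670,250 / 678,312) and the two tight ones in the rack. The canister rests against the chock, and the jar and beaker have not moved.

```bash
python3 -c "from station import bot; print(bot.sign_off())"
```

```text
the job is handed in; nothing more can be done
None
```

I finished the whole task and handed it in at about 54 s of the allowed 210 s.

- **Board:** The chock sits on the drying board, and the canister lies across the slope just uphill of it. I released the canister gently there. Pictures about 35 s later, once all the bottle work was done, show both where I left them.
- **Caps:** There were five bottles; the near-left pocket was empty. I turned the three far-row caps about 15°; the stripes sprang on to about 0.45 rad, with almost no torque, so they are loose. The two near-row caps bound at about 0.5 N m, so I left those bottles in the rack.
- **Tray:** The three loose-capped bottles stand upright in the tray, about 75 mm apart.
- **Last check:** The final pictures show five upright bottles, the jar and beaker apparently where they started, and the gripper clear of everything.

**Things that disagreed or were unclear:**
- The wrist and top cameras differed by about 2 mm in y.
- The first cap was unclear after a 12° turn, because the bottle can turn a little in its pocket. I gripped it again, and it bound.
- The top camera's stripe readings in the tray (19–27°) are too coarse, at about 15 pixels, to measure cap angle. I relied on the wrist camera readings instead.

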